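# Eject the worn inserts and sort the tube carriers

## Task

Draw the bench ejector's ram back; then lay each tube carrier that still holds a worn white insert in the cradle, in any order, and push the ram right through its bore so that the insert drops into the catch bin (some carriers are already empty). Lay every carrier, emptied, flat with its tag up and fully inside the sorting tray whose emblem has the shape of its tag, round or bar. Take no insert out anywhere but at the ejector, leave the ram fully drawn back, and do not disturb the tip box, the jar and the beaker.

Things in the scene. Friction and masses are not known exactly. Their poses are not given: they have to be found in the camera images.
- ejector: fixed bench ejector, 84 mm wide, origin on the bench under its cradle's middle, z up, +x the way its ram pushes. Along x: guide block -81 to -55 mm (50 mm wide, top 106 mm above the bench), cradle -33 to +25, two stop posts +25 to +33 (20 mm wide, 34 mm above the cradle floor, 32 mm gap between), catch bin +36 to +136 mm.
- cradle (a point): middle of the cradle floor, 70 mm above the bench, between two side guides (46 mm apart, 8 mm high). A carrier lies here with its bore along the ejector's x; centred here its far end just meets the stop posts, and the ram line, 20 mm above this point, passes through the middle of its bore.
- bin (a point): middle of the inner floor of the open grey catch bin fixed to the ejector beyond the stop posts, under the ram line: inside 92 mm along the ejector's x by 102 mm, walls up to 52 mm above this floor. Inserts driven out between the posts drop into it.
- ram_grip (a point): grip point of the upright black ram handle, a block 16 mm along the push direction, 34 mm across, from 88 to 148 mm above the bench; this point is on its centre line, 128 mm above the bench, at x = -205 mm in the ejector's frame when the ram is drawn back. It moves with the ram and stays 31 mm or more clear of the guide block.
- ram (a joint): travel in m of the ejector's ram, a round steel rod of 14 mm: 0 fully drawn back (tip at x = -40 mm in the ejector's frame, 15 mm short of a carrier in the cradle), 0.085 fully pushed (tip at x = +45 mm, 12 mm past the stop posts). Stays where it is left; 2 N of friction, and up to about 10 N more while pushing an insert.
- carrier_round1: loose aluminium tube carrier, a block 50 mm long (x), 40 mm wide (y), 40 mm high, with a 22.5 mm bore through along x (open at both ends, axis 20 mm above the underside) and a flat round yellow tag of 22 mm on top; belongs in the tray with the round emblem. Origin at the centre of its underside, z up; its two ends are alike. 0.1 to 0.21 kg.
- insert_round1: loose white plastic insert seated in the bore of carrier_round1, a cylinder 22 mm in diameter and 40 mm long (along its x), held by a spring pad in the bore and leaving by either end when pushed. Origin at its centre, seated 19 mm above the carrier's underside. About 20 g. Absent if that carrier is already empty.
- carrier_round2: loose aluminium tube carrier, a block 50 mm long (x), 40 mm wide (y), 40 mm high, with a 22.5 mm bore through along x (open at both ends, axis 20 mm above the underside) and a flat round yellow tag of 22 mm on top; belongs in the tray with the round emblem. Origin at the centre of its underside, z up; its two ends are alike. 0.1 to 0.21 kg.
- insert_round2: loose white plastic insert seated in the bore of carrier_round2, a cylinder 22 mm in diameter and 40 mm long (along its x), held by a spring pad in the bore and leaving by either end when pushed. Origin at its centre, seated 19 mm above the carrier's underside. About 20 g. Absent if that carrier is already empty.
- carrier_bar1: loose aluminium tube carrier, a block 50 mm long (x), 40 mm wide (y), 40 mm high, with a 22.5 mm bore through along x (open at both ends, axis 20 mm above the underside) and a flat oblong yellow tag 38 x 9 mm on top; belongs in the tray with the bar emblem. Origin at the centre of its underside, z up; its two ends are alike. 0.1 to 0.21 kg.
- insert_bar1: loose white plastic insert seated in the bore of carrier_bar1, a cylinder 22 mm in diameter and 40 mm long (along its x), held by a spring pad in the bore and leaving by either end when pushed. Origin at its centre, seated 19 mm above the carrier's underside. About 20 g. Absent if that carrier is already empty.
- carrier_bar2: loose aluminium tube carrier, a block 50 mm long (x), 40 mm wide (y), 40 mm high, with a 22.5 mm bore through along x (open at both ends, axis 20 mm above the underside) and a flat oblong yellow tag 38 x 9 mm on top; belongs in the tray with the bar emblem. Origin at the centre of its underside, z up; its two ends are alike. 0.1 to 0.21 kg.
- insert_bar2: loose white plastic insert seated in the bore of carrier_bar2, a cylinder 22 mm in diameter and 40 mm long (along its x), held by a spring pad in the bore and leaving by either end when pushed. Origin at its centre, seated 19 mm above the carrier's underside. About 20 g. Absent if that carrier is already empty.
- tray_round: fixed shallow white sorting tray, outside 160 mm (x) x 90 mm (y), walls 4 mm thick and 14 mm high, floor 4 mm thick; on a tab 103 mm from its middle towards its +x end it bears a yellow emblem, a disc of 34 mm. Origin on the bench under its middle. Room for two carriers end to end along x.
- tray_bar: fixed shallow white sorting tray, outside 160 mm (x) x 90 mm (y), walls 4 mm thick and 14 mm high, floor 4 mm thick; on a tab 103 mm from its middle towards its +x end it bears a yellow emblem, a bar 52 x 13 mm. Origin on the bench under its middle. Room for two carriers end to end along x.
- tip_box: bystander: lilac and lime pipette-tip box, 85 x 125 x 72 mm, origin under its centre
- jar: bystander: jar with a blue cap, 60 mm in diameter, 70 mm high, origin under its centre
- beaker: bystander: clear beaker, 60 mm in diameter, 75 mm high, origin under its centre
Mind the look-alikes: they are no part of the job. Leave any pink look-alike of the carrier_bar2 alone. Leave any red look-alike of the carrier_bar1 alone.

How it is judged:
By the outcome, as a careful person would: the job done as asked, in the order asked, and still so for the second after the job is handed in, with the robot touching nothing.
Of insert_round1, insert_round2, insert_bar1, insert_bar2 only 2 to 3 are there at a start; the rules pass over those that are not, and their reading is None.
At some moment in a run one of carrier_round1, carrier_round2, carrier_bar1, carrier_bar2 may be knocked a few centimetres aside while the robot is not near it.
Once in a run the grip may slacken for a moment while it holds something.
It also fails if it takes over 210 s, if anything falls off the work surface, if the arm or the gripper's body presses on something with over 40 N, if the wrist force passes 120 N, or if a joint passes its speed limit or range.

## Robot

A 6-joint arm with a two-finger parallel gripper is mounted at the origin on the work surface. World frame = base frame: x ahead of the robot, y to its left, z up, the work surface at z = 0. Lengths are in m, angles in degrees, forces in N, time in s.
With the tool pointing down it reaches from about 0.375 to 0.9 m from the base axis. Payload 3.1 kg.
Tool frame: the origin (TCP) lies at the very end of the fingers, on their centre line; the grasp point (between the pads) lies 19 mm behind it; z points along the fingers, y is the line along which they close (so a half turn about z gives the same grasp; the last joint's range is limited). The gripper opens to 87 mm and grips with 3 to 60 N. Pads are 19 mm wide; open, the fingers measure 117 mm over their backs; the gripper's body (75 mm by 190 mm) begins 51 mm behind the grasp point.
Start: joints at [-10.227, 30.224, 82.088, -0, 67.689, -10.227], TCP at [0.625, 0, 0.223] pointing down, gripper open.
Joint ranges: [-176.69, 176.69], [-43.24, 126.21], [12.49, 139.97], [-82, 262], [0, 151.66], [-163.58, 163.58]. Speed limits (degrees/s): [159.86, 159.86, 180, 180, 180, 180].

## Interface

Orientations are given as a 3x3 rotation matrix whose columns are the frame's x, y, z axes.
In Python, from rig import readout, cams, bot gives the robot as it stands.
- The arm moves only by the shell command python3 -m inch 'ROWS'. ROWS is JSON, a list of rows, each a list of 5 numbers: the shift along the world's x, y, z in cm, then the turn about the world's z in degrees, then the finger opening in cm, from 0 to 8.7. In form: [[dx, dy, dz, twist, fingers], ...]. A call has 1 to 10 rows; each row is the pose to reach, as a shift and turn from the pose commanded when the call began; what a row does not reach only later rows make up. A row lasts 1/12 s, in which the tool goes at most 41.7 mm and 7.16 degrees, less where a joint would pass 70% of its speed; a pose out of reach is approached as far as the arm can. A call with a gripper value outside its range is refused whole. The fingers move at their own pace and stop on an object; the grip force is fixed at half the most. Time passes only in rows, so rows that repeat a pose let the fingers close. It gives the time, the measured TCP pose, the force, the opening and the grip force at its end, in the units of the state.
- readout.read_state(): the state, without advancing time (a new reading comes with each control period).
- cams.capture(name): name is "scene" or "side" or "wrist"; returns a dict with "image" (400x640x3 uint8, blue, green, red), "intrinsics" (3x3 intrinsics, pixels), "xyz" and "rotation" of the camera in the world; the wrist camera has in their place "tool_from_camera" (4x4, takes a point from camera to tool coordinates, whose origin is the TCP and whose axes are the flange's). Camera axes: x right, y down, z forward; pixel columns grow to the right and rows downward; lengths in m; the calibration is good to about 2 mm. The wrist camera is an equidistant fisheye: a pixel r from the principal point sees the ray r / f radians off the axis. A picture is of the moment at which its call begins: read the wrist's pose just before it. There is no depth.
- bot.hand_in(): hands the job in; it is judged then, once.
The state is a dict: "time_s": time; "joint_positions": joint angles; "qvel": joint speeds; "tau": joint torques, N m; "position": TCP position; "tcp_rot": TCP orientation; "force": force on the tool from outside, world axes, zero at the start; "moment": the same for the moment, N m; "opening": opening from 0.0 (shut) to 1.0 (fully open); "grasp_force": force on a finger pad.
Only numpy, scipy, OpenCV 4.12 (cv2) and the standard library are available. Lean on these libraries where they do the work, as an engineer would, in place of code of your own. Each camera call takes 0.05 s, during which the arm holds its last target. There are 200 camera calls.

## Working session

There is one attempt and no reset: what is moved stays moved. The work goes in short steps, Python scripts to look and compute and a shell command to move; the robot and the scene stay as the last step left them, time stands still between calls to the robot, and variables do not carry over. Pictures are saved under pics/ and viewed, at most 14 in all, crops included, and the job is handed in when it is done.

```bash
mkdir -p pics; ls; cat > h.py <<'E'
import numpy as np, cv2
from rig import readout, cams, bot
def shot(n,fn=None):
    s=readout.read_state(); c=cams.capture(n)
    if fn: cv2.imwrite('pics/'+fn,c['image'])
    return s,c
def ray(s,c,u,v):
    if 'intrinsics' in c: K=np.array(c['intrinsics'])
    if 'tool_from_camera' in c:
        T=np.array(c['tool_from_camera']); 
        x=(u-K[0,2])/K[0,0]; y=(v-K[1,2])/K[1,1]; r=np.hypot(x,y)
        d=np.array([np.sin(r)*x/max(r,1e-9),np.sin(r)*y/max(r,1e-9),np.cos(r)])
        R=np.array(s['tcp_rot']); return np.array(s['position'])+R@T[:3,3], R@T[:3,:3]@d
    d=np.array([(u-K[0,2])/K[0,0],(v-K[1,2])/K[1,1],1.])
    return np.array(c['xyz']), np.array(c['rotation'])@d
def onz(s,c,u,v,z):
    o,d=ray(s,c,u,v); return o+d*(z-o[2])/d[2]
E
python3 - <<'E'
from h import *
for n in ['scene','side','wrist']:
    s,c=shot(n,n+'0.png'); print(n,{k:np.round(v,3).tolist() for k,v in c.items() if k!='image'})
print(s)
E
```

```text
pics
scene {'intrinsics': [[473.694, 0.0, 319.314], [0.0, 473.694, 200.125], [0.0, 0.0, 1.0]], 'xyz': [1.431, 0.244, 1.043], 'rotation': [[-0.318, 0.696, -0.644], [0.948, 0.234, -0.216], [0.001, -0.679, -0.734]]}
side {'intrinsics': [[366.145, 0.0, 316.129], [0.0, 366.145, 197.556], [0.0, 0.0, 1.0]], 'xyz': [0.246, -0.609, 0.736], 'rotation': [[0.836, -0.372, 0.404], [-0.549, -0.572, 0.61], [0.004, -0.731, -0.682]]}
wrist {'intrinsics': [[309.707, 0.0, 322.843], [0.0, 309.707, 206.927], [0.0, 0.0, 1.0]], 'tool_from_camera': [[0.0, -0.953, -0.303, 0.084], [1.0, 0.0, -0.0, 0.001], [0.0, -0.303, 0.953, -0.162], [0.0, 0.0, 0.0, 1.0]]}
{'time_s': 0.1, 'joint_positions': array([-1.02264124e+01,  3.02735518e+01,  8.21492778e+01, -1.90084799e-04,
        6.76864868e+01, -1.02272979e+01]), 'qvel': array([-0.05794342, -0.05561775, -0.22294041,  0.04143766,  0.06456305,
        0.03010785]), 'tau': array([-3.02360622e-04, -4.40987206e+01, -1.77151054e+01,  6.34850166e-02,
        5.34114777e-02, -3.85449334e-05]), 'position': array([6.24354113e-01, 1.54677222e-04, 2.21669107e-01]), 'tcp_rot': array([[-1.64012790e-05,  9.99998236e-01, -1.87816448e-03],
       [ 9.99999944e-01,  1.70318273e-05,  3.35710307e-04],
       [ 3.35741703e-04, -1.87815887e-03, -9.99998180e-01]]), 'force': array([-0.31381622, -0.60213746,  0.26683044]), 'moment': array([-0.02789419, -0.06956577,  0.00988391]), 'grasp_force': 0.0, 'opening': 1.0008113152157836}
```

View pics/scene0.png

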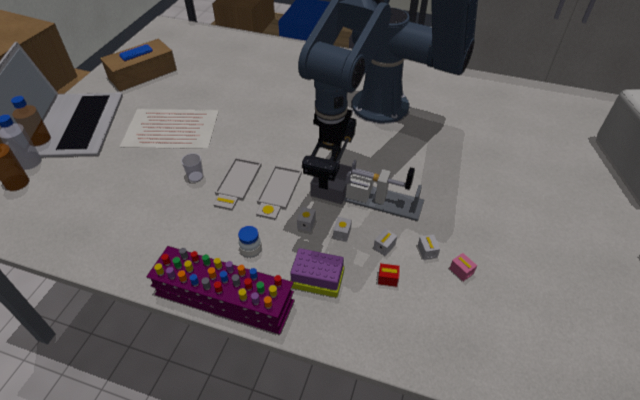

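View pics/side0.png

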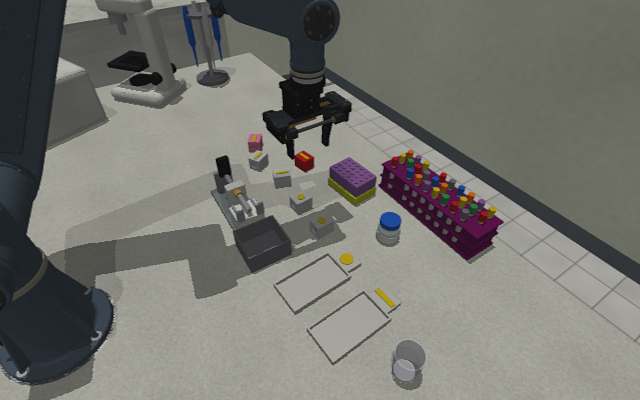

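View pics/wrist0.png

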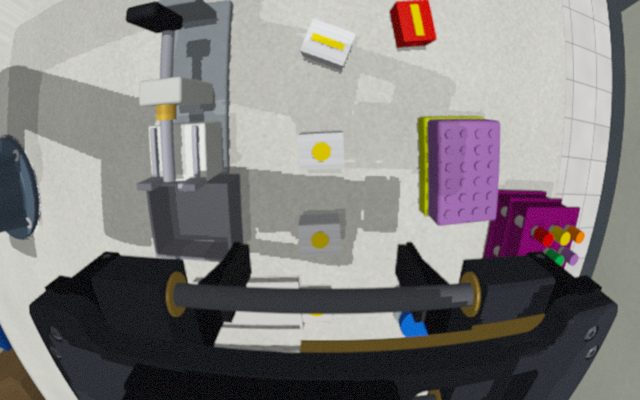

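The scene, side and wrist pictures show four grey carriers. Wrist view: round tags at (320,150) and (320,240), a bar tag at (327,42), and a second bar carrier near the pink and red look-alikes. The ejector is at the left with its ram pushed in and pushes toward −y. Both trays are toward −y, with bar farthest.

```bash
cat >> h.py <<'E'
def yellow(img,lo=(20,140,120),hi=(34,255,255),amin=12):
    m=cv2.inRange(cv2.cvtColor(img,cv2.COLOR_BGR2HSV),lo,hi)
    out=[]
    for k in cv2.findContours(m,cv2.RETR_EXTERNAL,cv2.CHAIN_APPROX_NONE)[0]:
        a=cv2.contourArea(k)
        if a>=amin: out.append((k,a))
    return out
def tags(s,c,z=.0415,**kw):
    for k,a in yellow(c['image'],**kw):
        P=np.array([onz(s,c,u,v,z)[:2] for u,v in k[:,0]],np.float32)*1000
        (x,y),(w,h),an=cv2.minAreaRect(P)
        if w<h: w,h,an=h,w,an+90
        px=k[:,0].mean(0)
        print('px',px.round(),'xy mm',round(x,1),round(y,1),'size',round(w,1),round(h,1),'ang',round((an+90)%180-90,1))
E
python3 - <<'E'
from h import *
for n in ['scene','side','wrist']:
    s,c=shot(n); print(n); tags(s,c)
    if n=='scene': a=c['image'][145:285,300:490]
    if n=='side': b=c['image'][130:270,205:395]
cv2.imwrite('pics/c1.png',cv2.vconcat([cv2.resize(a,None,fx=4,fy=4)[:300+0,:],]) if 0 else cv2.resize(a,None,fx=4,fy=4,interpolation=3))
cv2.imwrite('pics/c2.png',cv2.resize(b,None,fx=4,fy=4,interpolation=3))
E
```

```text
scene
px [242. 291.] xy mm 901.9 -132.4 size 15.3 14.1 ang -71.4
px [272. 288.] xy mm 870.3 -64.9 size 17.4 14.3 ang -71.4
px [389. 270.] xy mm 726.1 194.1 size 35.5 9.8 ang -78.4
px [158. 266.] xy mm 903.1 -366.9 size 16.0 15.4 ang -71.4
px [188. 263.] xy mm 870.1 -300.0 size 15.8 12.6 ang 29.1
px [217. 260.] xy mm 837.7 -233.3 size 15.8 15.3 ang -48.1
px [464. 262.] xy mm 639.8 372.4 size 35.3 6.6 ang 50.2
px [429. 242.] xy mm 604.0 275.8 size 34.4 5.8 ang 27.7
px [386. 237.] xy mm 624.6 161.5 size 34.6 6.1 ang -22.8
px [342. 224.] xy mm 618.4 37.7 size 16.7 14.3 ang -71.4
px [268. 209.] xy mm 634.0 -176.2 size 28.6 26.5 ang -71.4
px [225. 200.] xy mm 638.9 -307.5 size 47.6 10.3 ang -86.1
side
px [385. 297.] xy mm 606.7 -331.6 size 49.7 10.5 ang -86.7
px [346. 258.] xy mm 600.9 -202.0 size 30.0 28.5 ang 54.0
px [492. 208.] xy mm 1031.6 -284.1 size 16.3 11.5 ang -33.1
px [463. 198.] xy mm 998.1 -213.3 size 18.5 15.6 ang 77.8
px [300. 196.] xy mm 622.4 41.4 size 16.8 16.5 ang -33.0
px [237. 191.] xy mm 481.5 156.6 size 18.8 13.6 ang 13.0
px [436. 189.] xy mm 964.5 -143.4 size 17.2 12.9 ang -33.0
wrist
px [316. 314.] xy mm 616.4 -178.2 size 13.7 3.5 ang 0.4
px [319. 240.] xy mm 621.1 -65.9 size 19.8 19.4 ang -89.9
px [564. 238.] xy mm 997.1 -74.0 size 24.9 21.8 ang -30.0
px [320. 151.] xy mm 623.1 40.0 size 19.2 18.9 ang 90.0
px [435. 148.] xy mm 780.9 27.1 size 116.2 78.5 ang -85.5
px [165. 112.] xy mm 436.9 94.3 size 24.2 17.3 ang -3.3
px [327.  41.] xy mm 630.3 163.8 size 36.1 7.7 ang -20.4
px [416.  20.] xy mm 730.5 196.5 size 38.6 10.2 ang -79.8
```

View pics/c1.png

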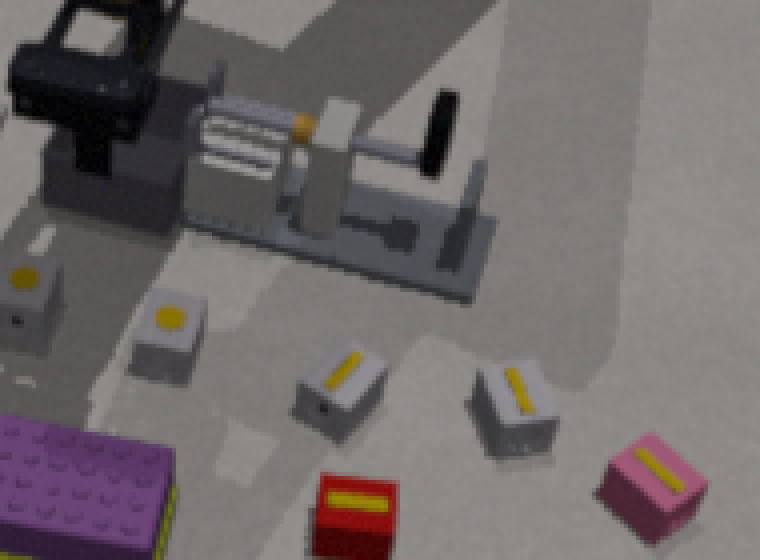

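View pics/c2.png

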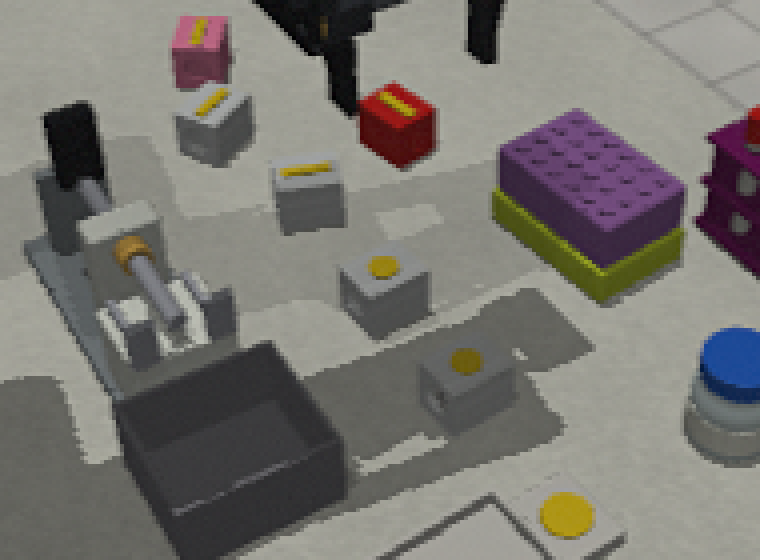

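The crops show round carriers at scene crop (22,285) and (170,325), and bar carriers at (340,375) and (515,400). Some faces have dark bore openings. Next I move toward the handle end for a closer look.

```bash
python3 -m inch '[[0,4,1,0,8.7],[-2,8,3,0,8.7],[-4,12,5,0,8.7],[-6,16,6,0,8.7],[-8,20,6,0,8.7],[-9,23,6,0,8.7],[-9,23,6,0,8.7]]'; python3 - <<'E'
from h import *
s,c=shot('wrist','w1.png'); tags(s,c); print(s['position'])
s,c=shot('scene')
for u,v in [(409,170),(410,187)]: print(onz(s,c,u,v,.128))
E
```

```text
time_s: 0.88
position: [0.5319, 0.235, 0.2834]
tcp_rot: [[-0.005, 1.0, -0.001], [1.0, 0.005, 0.003], [0.003, -0.001, -1.0]]
force: [0.7, -0.2, 0.1]
opening: 1.0
grasp_force: 0.0
px [169. 306.] xy mm 262.4 7.9 size 27.0 7.6 ang 85.9
px [168. 288.] xy mm 271.0 46.9 size 30.2 4.5 ang 68.9
px [453. 273.] xy mm 740.9 81.5 size 29.8 16.0 ang 61.0
px [391. 225.] xy mm 630.3 164.5 size 36.3 8.0 ang -20.1
px [458. 204.] xy mm 730.2 196.8 size 37.9 9.9 ang -81.4
px [381. 144.] xy mm 609.1 278.5 size 36.1 7.5 ang 29.4
px [409.  74.] xy mm 644.7 374.3 size 37.4 8.2 ang 54.8
[0.53188724 0.23501079 0.28336623]
[0.44073788 0.17656301 0.128     ]
[0.50555178 0.19216248 0.128     ]
```

View pics/w1.png

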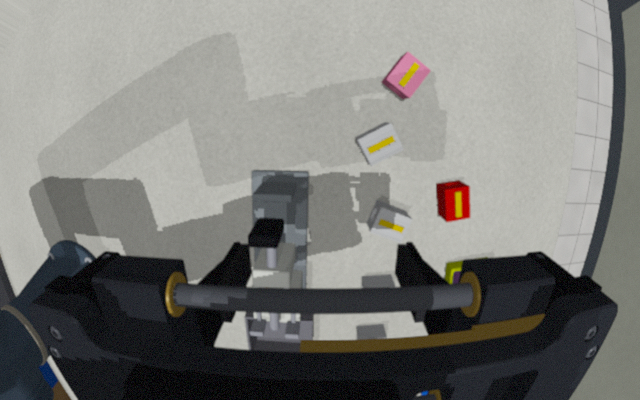

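```bash
python3 - <<'E'
from h import *
a=cv2.imread('pics/w1.png')[120:250,230:430]; b=cv2.imread('pics/wrist0.png')[0:270,110:360]
A=cv2.resize(a,(450,292),interpolation=3); B=cv2.resize(b,(350,378),interpolation=3)
A=cv2.resize(a,(800,520),interpolation=3)
cv2.imwrite('pics/c3.png',A)
E
```

```text
(no output)
```

View pics/c3.png

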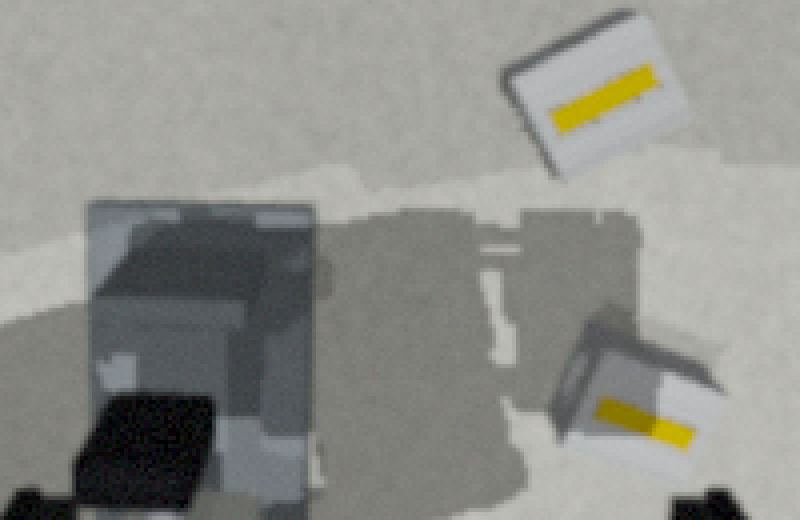

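```bash
python3 - <<'E'
from h import *
c=cams.capture('wrist'); s=readout.read_state()
f=lambda n,u,v,z: print(n,(onz(s,c,u,v,z)[:2]*1000).round(1))
f('h bot L',257.5,218.8,.088);f('h bot R',283.8,219,.088);f('h top L',248.7,244.5,.148);f('h top R',277.5,247.5,.148)
for z in (0.0,.01):
  f('base L',252,170.7,z);f('base R',308.2,170.7,z);f('base R low',307.5,248.7,z)
s=dict(position=[.62435,.00015,.22167],tcp_rot=[[0,1,-.0019],[1,0,.0003],[.0003,-.0019,-1]])
f('ram far',167,35,.09);f('ram near',167,180,.09)
f('rim',236,262,.06);f('rim',155,250,.06);f('rim',242,175,.06)
f('gb',140,80,.106);f('gb',203,80,.106)
f('base',231,0,.005);f('base',229,180,.005)
E
```

```text
h bot L [454.9 185.5]
h bot R [488.1 185.5]
h top L [456.6 177.8]
h top R [488.  174.9]
base L [430.9 229.3]
base R [514.7 228.6]
base R low [512.1 103.5]
base L [433.3 231.3]
base R [515.2 230.6]
base R low [512.6 108.2]
ram far [467.  174.3]
ram near [459.8  21. ]
rim [520.  -88.6]
rim [407.9 -77.1]
rim [537.   18.1]
gb [444.1 128.1]
gb [514.8 119. ]
base [510.3 235.6]
base [5.039e+02 5.000e-01]
```

```bash
python3 -m inch '[[-3,-2.5,-2,-1.5,8.7],[-6,-5.7,-5,-1.5,8.7],[-6,-5.7,-9,-1.5,8.7],[-6,-5.7,-13,-1.5,7],[-6,-5.7,-16,-1.5,6],[-6,-5.7,-17.4,-1.5,5],[-6,-5.7,-17.4,-1.5,2],[-6,-5.7,-17.4,-1.5,2],[-6,-5.7,-17.4,-1.5,2],[-6,-5.7,-17.4,-1.5,2]]'; python3 -m inch '[[0,0,0,0,2],[0,0,0,0,2],[0,0,0,0,2]]'; python3 - <<'E'
from h import *
shot('wrist','w2.png')
E
```

```text
time_s: 1.87
position: [0.4741, 0.1723, 0.1094]
tcp_rot: [[0.027, 1.0, -0.003], [1.0, -0.027, -0.001], [-0.001, -0.003, -1.0]]
force: [-7.1, -1.1, 2.2]
opening: 0.552
grasp_force: 3.4
time_s: 2.12
position: [0.4667, 0.1725, 0.1091]
tcp_rot: [[0.025, 1.0, -0.016], [1.0, -0.025, -0.002], [-0.002, -0.016, -1.0]]
force: [-14.0, -1.5, 8.4]
opening: 0.387
grasp_force: 29.9
```

View pics/w2.png

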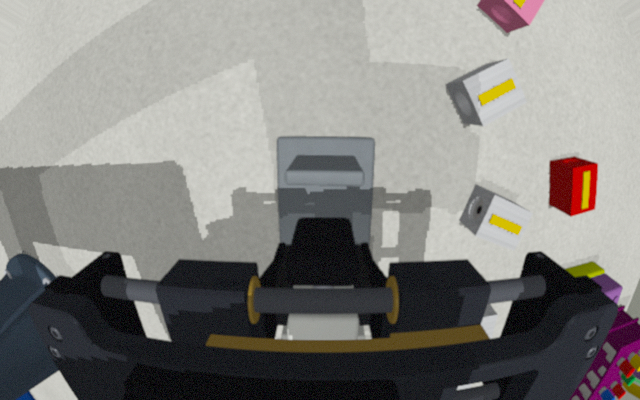

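```bash
python3 -m inch '[[-0.6,0,0,0,2],[-0.6,0,0,0,2],[-0.6,1,0,0,2],[-0.6,2,0,0,2],[-0.5,3,0,0,2],[-0.5,4,0,0,2],[-0.5,4,0,0,2]]'
```

```text
time_s: 2.75
position: [0.4682, 0.2144, 0.1092]
tcp_rot: [[0.025, 1.0, -0.003], [1.0, -0.025, 0.001], [0.0, -0.003, -1.0]]
force: [-4.4, 1.9, 1.5]
opening: 0.386
grasp_force: 29.9
```

```bash
python3 -m inch '[[0,1,0,0,2],[0,2,0,0,2],[0,2,0,0,2]]';python3 -m inch '[[0,1,0,0,2],[0,2,0,0,2],[0,2,0,0,2]]'
```

```text
time_s: 3.0
position: [0.4689, 0.2344, 0.1092]
tcp_rot: [[0.025, 1.0, -0.002], [1.0, -0.025, 0.001], [0.001, -0.002, -1.0]]
force: [-4.7, 2.2, 3.0]
opening: 0.387
grasp_force: 30.0
time_s: 3.25
position: [0.4692, 0.2455, 0.109]
tcp_rot: [[0.018, 1.0, -0.003], [1.0, -0.018, -0.016], [-0.016, -0.003, -1.0]]
force: [-1.3, -28.7, 6.2]
opening: 0.387
grasp_force: 29.9
```

```bash
python3 -m inch '[[0,-0.8,0,0,2],[0,-0.8,0,0,8],[0,-0.8,0,0,8],[0,-0.8,0,0,8],[0,-0.8,5,0,8],[0,-0.8,9,0,8.7],[0,-0.8,12,0,8.7],[0,-4,14,0,8.7],[0,-8,14,0,8.7],[0,-12,14,0,8.7]]'; python3 -m inch '[[0,-4,0,1.5,8.7],[0,-8,0,1.5,8.7],[0,-12,0,1.5,8.7],[0,-16,0,1.5,8.7],[0,-20,0,1.5,8.7],[0,-20,0,1.5,8.7]]'; python3 - <<'E'
from h import *
s,c=shot('wrist','w3.png'); tags(s,c); print(s['position'])
np.savez('w3.npz',p=s['position'],r=s['tcp_rot'])
E
```

```text
time_s: 4.08
position: [0.4728, 0.1331, 0.2515]
tcp_rot: [[0.022, 1.0, 0.01], [1.0, -0.022, 0.001], [0.001, 0.01, -1.0]]
force: [0.2, -0.7, 0.3]
opening: 0.959
grasp_force: 0.0
time_s: 4.58
position: [0.4731, -0.0743, 0.2497]
tcp_rot: [[0.006, 1.0, 0.007], [1.0, -0.006, -0.006], [-0.006, 0.007, -1.0]]
force: [0.8, 0.1, -0.1]
opening: 1.003
grasp_force: 0.0
px [410. 322.] xy mm 611.6 -297.7 size 42.6 10.7 ang -86.8
px [476. 308.] xy mm 725.0 -284.6 size 28.3 7.4 ang 84.2
px [168. 305.] xy mm 225.4 -271.6 size 19.5 6.5 ang 82.0
px [478. 290.] xy mm 718.0 -246.5 size 34.6 5.8 ang -72.6
px [590. 272.] xy mm 991.6 -245.0 size 23.0 19.4 ang -36.4
px [421. 247.] xy mm 610.9 -168.2 size 30.3 15.9 ang -54.7
px [625. 215.] xy mm 1065.2 -129.5 size 22.7 18.6 ang -64.1
px [624. 175.] xy mm 1029.3 -52.1 size 26.4 21.0 ang 32.7
px [436. 174.] xy mm 620.4 -66.0 size 19.8 18.4 ang 1.4
px [442.  90.] xy mm 623.0 40.4 size 19.4 19.0 ang 4.7
px [517. 114.] xy mm 741.0 21.2 size 116.6 9.9 ang -86.9
px [312.  31.] xy mm 464.1 107.7 size 23.4 20.2 ang -0.1
px [511.   2.] xy mm 733.2 181.4 size 9.7 6.1 ang 14.4
px [451.   2.] xy mm 638.0 161.4 size 20.2 8.2 ang -21.2
[ 0.47305395 -0.07428459  0.24972133]
```

View pics/w3.png

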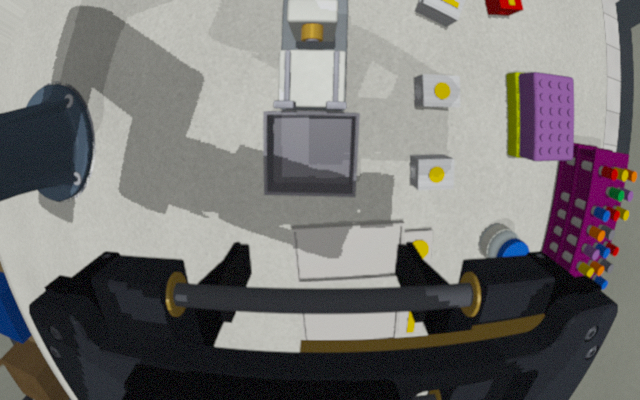

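The ejector, bin (264–359, 113–195), both round carriers and part of the trays are visible. I zoom in to measure the cradle and bores.

```bash
python3 - <<'E'
from h import *
a=cv2.imread('pics/w3.png')[0:200,260:470]
cv2.imwrite('pics/c4.png',cv2.resize(a,(630,600),interpolation=3))
E
```

```text
(no output)
```

View pics/c4.png

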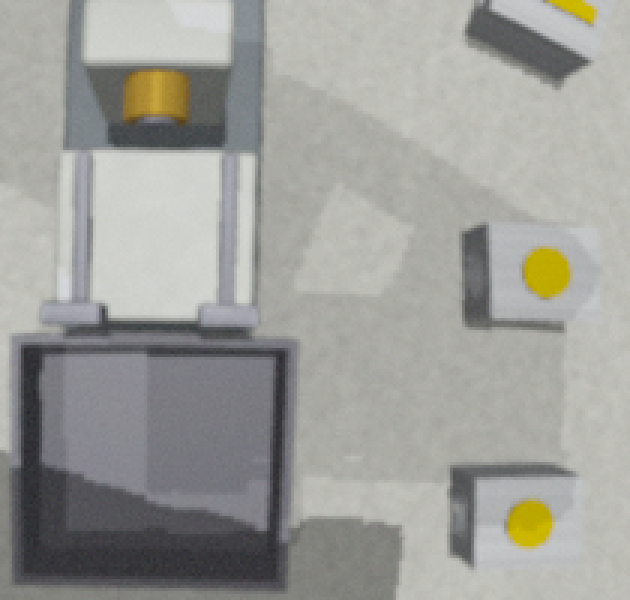

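```bash
python3 - <<'E'
from h import *
q=np.load('w3.npz'); s=dict(position=q['p'],tcp_rot=q['r']); c=cams.capture('wrist')
f=lambda n,x,y,z: print(n,(onz(s,c,260+x/3,y/3,z)[:2]*1000).round(1))
f('cr back L',60,150,.07);f('cr back R',258,150,.07)
f('gL in',91,152,.078);f('gL in',91,303,.078);f('gR in',221,152,.078);f('gR in',218,303,.078)
f('post L out',40,305,.104);f('post L in',105,305,.104);f('post R in',199,304,.104);f('post R out',262,303,.104)
f('guide blk near L',86,64,.106);f('guide R',232,64,.106)
f('base R',264,100,.01);f('base L',67,100,.01)
for z in(.052,.06): f('bin far L',12,338,z);f('bin far R',298,340,z);f('bin near R',287,590,z);f('bin near L',14,583,z)
E
```

```text
cr back L [430.1  79.2]
cr back R [501.4  78. ]
gL in [442.1  76.3]
gL in [441.6  21.2]
gR in [487.8  75.6]
gR in [486.4  20.5]
post L out [427.3  20.3]
post L in [448.7  19.6]
post R in [479.3  19.5]
post R out [499.8  19.9]
guide blk near L [443.2 101.7]
guide R [490.4 100.9]
base R [509.  112.6]
base L [425.4 113.8]
bin far L [408.1   9.5]
bin far R [518.1   7.2]
bin near R [515.3 -92.8]
bin near L [404.6 -88.9]
bin far L [409.6   9.5]
bin far R [517.1   7.3]
bin near R [514.4 -90.5]
bin near L [406.2 -86.6]
```

```bash
python3 -m inch '[[2,0,-4,0,8.7],[4,0,-8,0,8.7],[4,-1,-12,0,8.7],[4,-1,-14,0,8.7],[4,-1,-14,0,8.7]]'; python3 - <<'E'
from h import *
s,c=shot('wrist','w4.png'); tags(s,c); print(s['position'])
a=cv2.imread('pics/w2.png')[50:250,440:570]; b=c['image'][0:240,380:560]
cv2.imwrite('pics/c5.png',cv2.hconcat([cv2.resize(a,(390,600),interpolation=3),cv2.resize(b,(400,600),interpolation=3)]))
E
```

```text
time_s: 5.1
position: [0.5074, -0.0743, 0.104]
tcp_rot: [[-0.002, 1.0, -0.009], [1.0, 0.002, 0.004], [0.004, -0.009, -1.0]]
force: [-0.6, 0.6, 0.3]
opening: 0.999
grasp_force: 0.0
px [622. 391.] xy mm 1151.2 -473.9 size 55.2 22.0 ang -35.0
px [632. 364.] xy mm 1105.1 -379.4 size 60.4 26.3 ang -34.7
px [635. 325.] xy mm 1018.7 -259.5 size 43.2 10.1 ang -20.9
px [416. 321.] xy mm 595.6 -172.9 size 20.3 5.5 ang -40.2
px [476. 309.] xy mm 657.4 -165.0 size 16.8 5.6 ang 80.3
px [477. 287.] xy mm 652.4 -137.4 size 22.1 4.0 ang -67.7
px [460. 214.] xy mm 620.7 -66.4 size 20.8 20.0 ang 0.5
px [473.  81.] xy mm 622.6 40.4 size 20.8 20.5 ang -89.0
px [572. 120.] xy mm 735.4 20.0 size 115.2 15.4 ang -85.8
[ 0.50737736 -0.07426893  0.10403586]
```

View pics/c5.png

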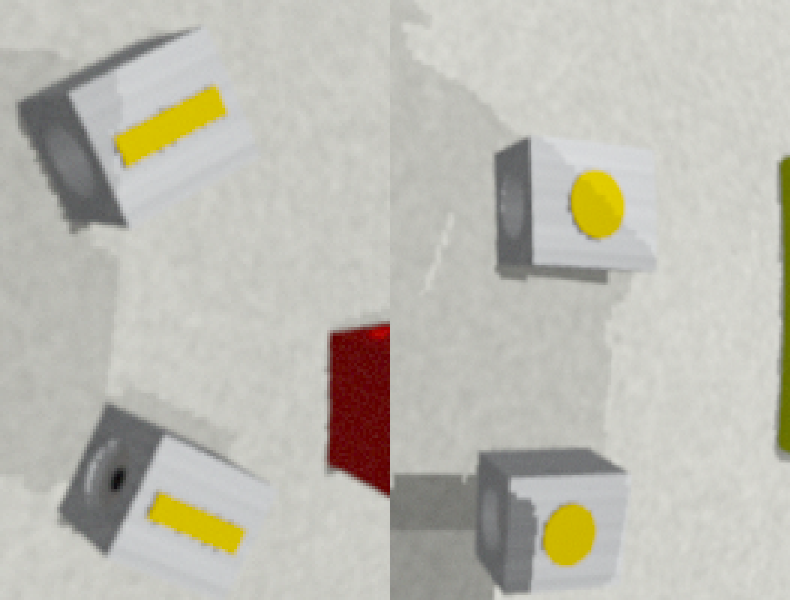

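Discs of plain grey fill the bores of bar2 (70,155) and round A (512,205), and of round B on this side. bar1 shows a dark spot. I start with round A at (622.5, 40.5), bore along x, turning the gripper about −93°.

```bash
python3 -m inch '[[3,0,2,-7,8.7],[6,0,4,-14,8.7],[9,2,6,-21,8.7],[11.2,5,6,-28,8.7],[11.2,8,6,-35,8.7],[11.2,11.8,6,-42,8.7],[11.2,11.8,6,-49,8.7],[11.2,11.8,6,-56,8.7],[11.2,11.8,6,-63,8.7],[11.2,11.8,6,-70,8.7]]'; python3 -m inch '[[0,0,0,-7,8.7],[0,0,0,-14,8.7],[0,0,0,-21,8.7],[0,0,0,-23,8.7],[0,0,-1,-23,8.7],[0,0,-1,-23,8.7],[0,0,-1,-23,8.7]]'; python3 - <<'E'
from h import *
s,c=shot('wrist','w5.png'); tags(s,c); print(s['position'],s['joint_positions'].round())
E
```

```text
time_s: 5.98
position: [0.6228, 0.0433, 0.1719]
tcp_rot: [[0.941, 0.339, 0.005], [0.339, -0.941, -0.0], [0.004, 0.002, -1.0]]
force: [-0.1, -0.1, -1.0]
opening: 1.0
grasp_force: 0.0
time_s: 6.57
position: [0.6216, 0.0419, 0.1591]
tcp_rot: [[0.999, -0.05, 0.0], [-0.05, -0.999, 0.0], [0.0, -0.0, -1.0]]
force: [0.5, 0.5, 0.7]
opening: 1.0
grasp_force: 0.0
px [118. 224.] xy mm 609.2 278.1 size 36.3 8.3 ang 28.4
px [325. 201.] xy mm 623.3 41.0 size 19.9 19.7 ang 87.2
px [ 60. 199.] xy mm 644.9 374.2 size 37.4 8.8 ang 54.5
px [433. 198.] xy mm 621.2 -66.1 size 20.7 20.3 ang 24.1
px [201. 200.] xy mm 630.4 163.9 size 36.6 8.2 ang -20.7
px [587. 185.] xy mm 630.1 -286.9 size 46.0 11.0 ang -87.2
px [516. 192.] xy mm 623.8 -165.2 size 29.5 29.2 ang 8.7
px [161. 104.] xy mm 730.5 196.6 size 39.2 9.7 ang -79.8
px [339.  67.] xy mm 747.5 21.7 size 116.7 4.5 ang -85.9
[0.62163035 0.04193026 0.15914551] [-6. 34. 86.  0. 60. 86.]
```

```bash
python3 -m inch '[[0.1,-0.1,-4,0,8.7],[0.1,-0.1,-8,0,8.7],[0.1,-0.1,-12,0,7],[0.1,-0.1,-14.6,0,6],[0.1,-0.1,-14.6,0,2],[0.1,-0.1,-14.6,0,2],[0.1,-0.1,-14.6,0,2],[0.1,-0.1,-14.6,0,2],[0.1,-0.1,-14.6,0,2],[0.1,-0.1,-14.6,0,2]]'; python3 - <<'E'
from h import *
s,c=shot('wrist','w6.png'); print(s['grasp_force'],s['opening']*87,s['position'],s['force'])
cv2.imwrite('pics/c6.png',cv2.hconcat([cv2.imread('pics/w5.png')[100:400,90:490],c['image'][60:360,120:520]]))
E
```

```text
time_s: 7.45
position: [0.6244, 0.0399, 0.0146]
tcp_rot: [[0.999, -0.052, 0.004], [-0.052, -0.999, -0.0], [0.004, 0.0, -1.0]]
force: [0.7, 2.6, 2.4]
opening: 0.478
grasp_force: 5.5
5.4527691726980265 41.61375763968123 [0.62435315 0.03992974 0.01460345] [0.73871043 2.63983947 2.43222958]
```

View pics/c6.png

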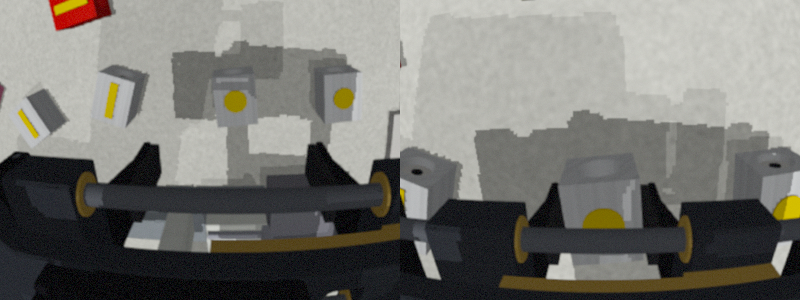

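Right half: A's end is filled by a pale disc at (600,165), so it holds an insert. bar1 and B show a small dark spot. A is gripped, so I lift it to above the cradle and turn +91°.

```bash
python3 -m inch '[[0,0,0,0,2],[0,0,4,0,2],[0,0,8,0,2],[0,0,12,7,2],[0,0,15,14,2],[-3,0,15,21,2],[-6,0.2,15,28,2],[-9,0.3,15,35,2],[-12,0.4,15,42,2],[-14,0.5,15,49,2]]'; python3 -m inch '[[-2,0,0,7,2],[-2,0,0,14,2],[-2,0,0,21,2],[-2,0,0,28,2],[-2,0,0,35,2],[-2,0,0,42,2],[-2,0,0,42,2],[-2,0,0,42,2]]'; python3 - <<'E'
from h import *
s,c=shot('wrist','w7.png'); tags(s,c)
E
```

```text
time_s: 8.33
position: [0.4787, 0.0456, 0.1626]
tcp_rot: [[0.69, 0.724, -0.004], [0.724, -0.69, 0.0], [-0.002, -0.003, -1.0]]
force: [0.2, -0.0, -2.8]
opening: 0.47
grasp_force: 28.8
time_s: 9.0
position: [0.4628, 0.0451, 0.1627]
tcp_rot: [[0.038, 0.999, 0.0], [0.999, -0.038, 0.0], [0.0, 0.0, -1.0]]
force: [-0.1, 0.5, -1.3]
opening: 0.471
grasp_force: 28.8
px [595. 396.] xy mm 1114.7 -475.4 size 20.6 18.6 ang -33.5
px [600. 379.] xy mm 1074.8 -393.3 size 28.8 21.1 ang -39.6
px [605. 357.] xy mm 1035.5 -310.6 size 28.7 20.9 ang -54.7
px [323. 280.] xy mm 461.0 -39.6 size 42.9 20.0 ang -2.2
px [559. 194.] xy mm 745.9 43.4 size 137.0 66.3 ang 62.6
px [322. 162.] xy mm 464.7 82.9 size 24.2 17.0 ang -2.2
px [486.  80.] xy mm 630.1 164.0 size 37.2 8.2 ang -20.6
px [558.  63.] xy mm 730.2 196.6 size 36.9 10.5 ang -80.7
```

```bash
python3 -m inch '[[0.2,0.35,-2,0.5,2],[0.2,0.35,-5,0.5,2],[0.2,0.35,-6.5,0.5,2],[0.2,0.35,-7.1,0.5,2],[0.2,0.35,-7.1,0.5,2],[0.2,0.35,-7.1,0.5,2]]'; python3 -m inch '[[0,0,-0.3,0,2],[0,0,-0.6,0,2],[0,0,-0.6,0,2]]'; python3 - <<'E'
from h import *
s,c=shot('side','s7.png'); a=c['image'][130:270,200:300]
s,c=shot('scene'); b=c['image'][150:230,330:430]
cv2.imwrite('pics/c7.png',cv2.hconcat([cv2.resize(a,(357,500),interpolation=3),cv2.resize(b,(440,500),interpolation=3)]))
E
```

```text
time_s: 9.55
position: [0.4636, 0.0487, 0.091]
tcp_rot: [[0.027, 1.0, -0.004], [1.0, -0.027, 0.0], [0.0, -0.004, -1.0]]
force: [-1.6, -1.0, -7.0]
opening: 0.473
grasp_force: 28.7
time_s: 9.8
position: [0.4641, 0.0487, 0.0862]
tcp_rot: [[0.027, 1.0, -0.001], [1.0, -0.027, 0.0], [0.0, -0.001, -1.0]]
force: [-3.2, 0.7, -0.5]
opening: 0.47
grasp_force: 28.9
```

View pics/c7.png

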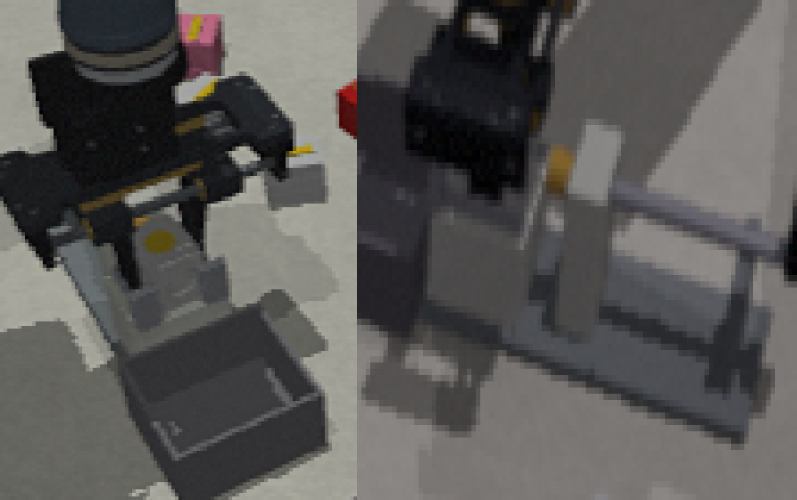

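The carrier sits in the cradle just behind the posts, with its tag at (158,240) in the left picture. I press it down slightly, release, rise and go to the handle.

```bash
python3 -m inch '[[0,0,-0.2,0,2],[0,0,-0.2,0,2],[0,0,-0.2,0,5.2],[0,0,-0.2,0,5.2],[0,0,-0.2,0,5.2],[0,0,2,0,5.5],[0,0,6,0,8.7],[0,4,9,0,8.7],[0,8,9,0,8.7],[0,12,9,0,8.7]]'; python3 -m inch '[[0.2,4,0,0,8.7],[0.5,8,0,0,8.7],[0.5,8,0,0,8.7]]'; python3 - <<'E'
from h import *
s,c=shot('wrist','w8.png'); tags(s,c); print(s['position'])
E
```

```text
time_s: 10.73
position: [0.4688, 0.1658, 0.1786]
tcp_rot: [[0.029, 1.0, 0.01], [1.0, -0.029, 0.001], [0.001, 0.01, -1.0]]
force: [0.8, -0.2, -0.1]
opening: 0.851
grasp_force: 0.0
time_s: 10.98
position: [0.4723, 0.2517, 0.1766]
tcp_rot: [[0.02, 1.0, 0.007], [1.0, -0.02, 0.005], [0.005, 0.007, -1.0]]
force: [0.6, 0.2, 0.4]
opening: 0.985
grasp_force: 0.0
px [421. 394.] xy mm 621.2 -63.2 size 14.1 10.3 ang -12.8
px [586. 393.] xy mm 1102.0 -245.0 size 24.7 19.9 ang -33.5
px [590. 375.] xy mm 1064.5 -166.8 size 26.1 20.8 ang -39.3
px [170. 305.] xy mm 275.7 114.4 size 12.0 5.1 ang 82.9
px [474. 308.] xy mm 668.3 100.2 size 22.6 6.1 ang 84.3
px [476. 290.] xy mm 664.5 129.4 size 25.2 4.4 ang -76.9
px [170. 288.] xy mm 282.6 141.3 size 23.5 3.6 ang 68.7
px [452. 266.] xy mm 623.6 166.6 size 22.8 7.8 ang -21.5
px [529. 237.] xy mm 730.0 196.7 size 38.9 10.2 ang -79.4
px [451. 171.] xy mm 609.0 278.6 size 37.1 8.3 ang 28.8
px [485.  82.] xy mm 644.7 374.4 size 37.3 8.7 ang 54.1
[0.47234271 0.25174137 0.17657514]
```

```bash
python3 -m inch '[[-0.2,0,-3,0,8.7],[-0.2,0,-6.7,0,6],[-0.2,0,-6.7,0,2],[-0.2,0,-6.7,0,2],[-0.2,0,-6.7,0,2],[-0.2,0,-6.7,0,2],[-0.2,0,-6.7,0,2],[-0.2,0,-6.7,0,2]]'; python3 -m inch '[[0,0,0,0,2],[-0.0,-1,0,0,2],[-0.1,-2,0,0,2],[-0.1,-3,0,0,2],[-0.1,-4,0,0,2],[-0.1,-4,0,0,2]]'
```

```text
time_s: 11.7
position: [0.4692, 0.245, 0.1103]
tcp_rot: [[0.027, 1.0, 0.004], [1.0, -0.027, 0.001], [0.001, 0.004, -1.0]]
force: [-0.6, 0.1, -0.5]
opening: 0.554
grasp_force: 0.0
time_s: 12.2
position: [0.4679, 0.2026, 0.1093]
tcp_rot: [[0.027, 1.0, 0.002], [1.0, -0.027, -0.001], [-0.001, 0.002, -1.0]]
force: [1.0, -1.8, 6.5]
opening: 0.384
grasp_force: 30.0
```

```bash
python3 -m inch '[[0,-1,0,0,2],[-0.1,-2,0,0,2],[-0.1,-3,0,0,2],[-0.1,-3,0,0,2]]';  python3 -m inch '[[0,-1,0,0,2],[0,-1.5,0,0,2],[0,-1.9,0,0,2],[0,-1.9,0,0,2],[0,-1.9,0,0,2]]'
```

```text
time_s: 12.53
position: [0.4668, 0.1725, 0.1093]
tcp_rot: [[0.027, 1.0, 0.002], [1.0, -0.027, -0.001], [-0.001, 0.002, -1.0]]
force: [1.1, -2.2, 6.5]
opening: 0.39
grasp_force: 30.0
time_s: 12.95
position: [0.4662, 0.1541, 0.1093]
tcp_rot: [[0.026, 1.0, 0.001], [1.0, -0.026, -0.001], [-0.001, 0.001, -1.0]]
force: [0.0, -1.7, 8.1]
opening: 0.385
grasp_force: 30.0
```

```bash
python3 -m inch '[[0,-0.5,0,0,2],[0,-0.5,0,0,2]]'; python3 - <<'E'
from h import *
s,c=shot('side','s9.png'); a=c['image'][130:270,200:300]
s,c=shot('scene'); b=c['image'][150:230,330:430]
cv2.imwrite('pics/c9.png',cv2.hconcat([cv2.resize(a,(357,500),interpolation=3),cv2.resize(b,(440,500),interpolation=3)]))
E
```

```text
time_s: 13.12
position: [0.4661, 0.1522, 0.1093]
tcp_rot: [[0.03, 1.0, 0.001], [1.0, -0.03, 0.005], [0.005, 0.001, -1.0]]
force: [1.3, 12.4, 6.6]
opening: 0.384
grasp_force: 30.0
```

View pics/c9.png

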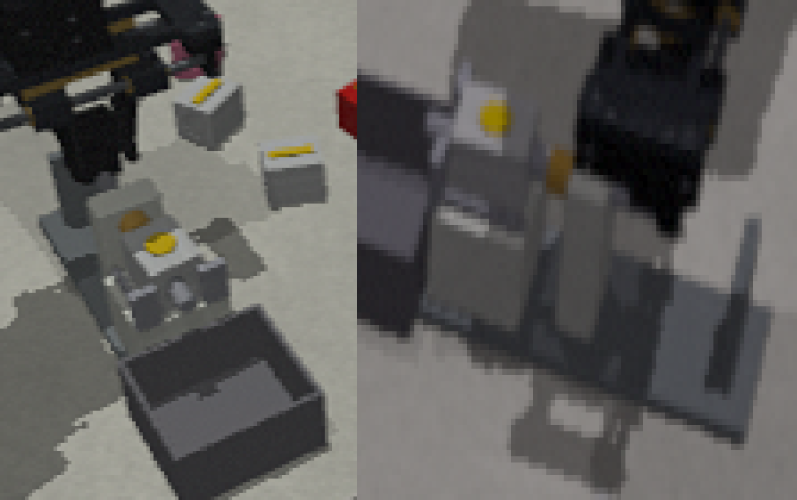

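```bash
python3 -m inch '[[0,1,0,0,2],[0,3,0,0,2],[0.1,5,0,0,2],[0.2,7,0,0,2],[0.2,8.5,0,0,2],[0.2,9.5,0,0,2],[0.2,9.8,0,0,2],[0.2,9.8,0,0,2]]';  python3 -m inch '[[0,-0.5,0,0,2],[0,-0.5,0,0,6],[0,-0.5,0,0,8],[0,-0.5,0,0,8],[0,-0.5,4,0,8],[0,-4,8,0,8.7],[0,-8,10,0,8.7],[0,-12,11,0,8.7],[0,-16,12,0,8.7],[0,-20,13,0,8.7]]';  python3 -m inch '[[0,-4,0,0,8.7],[0,-8,0,0,8.7],[0,-12,0,0,8.7],[0,-12,0,0,8.7]]'; python3 - <<'E'
from h import *
s,c=shot('wrist','w10.png'); tags(s,c); print(s['position'])
np.savez('w10.npz',p=s['position'],r=s['tcp_rot'])
E
```

```text
time_s: 13.88
position: [0.4691, 0.24, 0.1091]
tcp_rot: [[0.019, 1.0, -0.0], [1.0, -0.019, -0.016], [-0.016, 0.0, -1.0]]
force: [5.0, -27.8, 9.4]
opening: 0.385
grasp_force: 30.0
time_s: 14.72
position: [0.467, 0.0596, 0.236]
tcp_rot: [[0.024, 1.0, -0.001], [1.0, -0.024, -0.0], [-0.0, -0.001, -1.0]]
force: [0.3, 0.1, 0.1]
opening: 0.961
grasp_force: 0.0
time_s: 15.05
position: [0.4686, -0.0658, 0.2354]
tcp_rot: [[0.032, 0.999, 0.001], [0.999, -0.032, -0.004], [-0.004, 0.001, -1.0]]
force: [0.7, 0.3, 0.8]
opening: 0.998
grasp_force: 0.0
px [419. 329.] xy mm 611.9 -296.8 size 30.6 11.9 ang -86.1
px [476. 308.] xy mm 703.0 -268.8 size 19.5 7.0 ang 83.1
px [477. 288.] xy mm 696.2 -228.8 size 28.9 4.5 ang -73.0
px [600. 275.] xy mm 997.0 -250.4 size 23.9 21.5 ang 36.0
px [428. 255.] xy mm 608.5 -168.0 size 29.9 19.0 ang -53.8
px [635. 216.] xy mm 1071.4 -134.3 size 21.3 21.1 ang -30.1
px [444. 181.] xy mm 620.9 -66.2 size 19.8 18.9 ang -41.9
px [634. 176.] xy mm 1034.8 -54.5 size 22.7 22.7 ang 18.5
px [525. 116.] xy mm 740.0 20.9 size 117.6 9.7 ang -87.2
px [314.  81.] xy mm 463.7 53.5 size 24.8 24.8 ang -64.9
px [313.  36.] xy mm 464.0 107.0 size 23.8 19.5 ang -2.4
px [517.   1.] xy mm 733.0 179.8 size 9.5 4.4 ang 13.4
px [455.   2.] xy mm 637.6 161.1 size 20.5 7.5 ang -19.8
[ 0.46861205 -0.06575957  0.2354366 ]
```

View pics/w10.png

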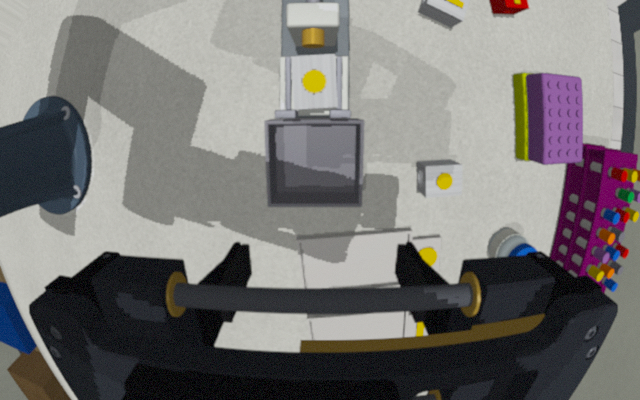

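Bin (268–362, 120–206) shows no insert: carrier A was already empty, and it still lies in the cradle with its tag at (314,81). That leaves no picture views, so everything from here is numeric. I locate the trays by triangulating the emblems.

```bash
cat >> h.py <<'E'
def tri(rs):
    A=np.zeros((3,3));b=np.zeros(3)
    for o,d in rs:
        d=d/np.linalg.norm(d);M=np.eye(3)-np.outer(d,d);A+=M;b+=M@o
    return np.linalg.solve(A,b)
def near(img,u,v,amin=12,R=25):
    best=None
    for k,a in yellow(img,amin=amin):
        M=cv2.moments(k); p=np.array([M['m10']/M['m00'],M['m01']/M['m00']])
        d=np.hypot(*(p-[u,v]))
        if d<R and (best is None or d<best[0]): best=(d,p)
    return None if best is None else best[1]
def proj(s,c,P):
    # world -> pixel
    K=np.array(c['intrinsics'])
    if 'tool_from_camera' in c:
        T=np.array(c['tool_from_camera']);R=np.array(s['tcp_rot'])
        p=T[:3,:3].T@(R.T@(np.array(P)-s['position'])-T[:3,3]); r=np.hypot(p[0],p[1]);t=np.arctan2(r,p[2])
        return K[:2,2]+K[0,0]*t*p[:2]/r
    p=np.array(c['rotation']).T@(np.array(P)-c['xyz']); return (K@(p/p[2]))[:2]
E
python3 - <<'E'
from h import *
s,S=shot('scene'); s,D=shot('side'); q=np.load('w10.npz'); w=dict(position=q['p'],tcp_rot=q['r']); s5,W=shot('wrist')
for n,a,b in [('round',(268,209),(346,258)),('bar',(225,200),(385,297))]:
    pa,pb=near(S['image'],*a),near(D['image'],*b); print(n,pa,pb)
    print((tri([ray(s,S,*pa),ray(s,D,*pb)])*1000).round(1))
    for z in(0,.005): print(z,(onz(s,S,*pa,z)*1000).round(1),(onz(s,D,*pb,z)*1000).round(1))
tags(s,D,z=.005,amin=60)
img=cv2.imread('pics/w10.png')
print('wrist tray edges z=.014')
for u,v in [(298,236),(410,230),(305,291),(407,283)]: print((onz(w,W,u,v,.014)*1000).round(1))
# w5 emblems
s=dict(position=[.62163,.04193,.15915],tcp_rot=[[.999,-.05,0],[-.05,-.999,0],[0,0,-1]])
for u,v in[(587,185),(516,192)]: print('w5',(onz(s,W,u,v,.005)*1000).round(1))
E
```

```text
round [267.69470405 209.19003115] [346.21658206 258.33333333]
[ 613.4 -188.    16.3]
0 [ 600.1 -194.7    0. ] [ 621.9 -178.8    0. ]
0.005 [ 604.1 -192.6    5. ] [ 619.4 -181.7    5. ]
bar [225.14285714 199.89285714] [384.5248227 297.4751773]
[ 619.6 -321.7   16.3]
0 [ 606.3 -330.1    0. ] [ 628.5 -315.8    0. ]
0.005 [ 610.2 -327.3    5. ] [ 625.9 -317.8    5. ]
px [385. 297.] xy mm 625.7 -317.0 size 52.3 11.1 ang -86.7
px [346. 258.] xy mm 619.6 -180.6 size 31.5 30.0 ang 54.0
wrist tray edges z=.014
[ 434.  -144.3   14. ]
[ 587.3 -141.4   14. ]
[ 438.4 -232.9   14. ]
[ 589.9 -227.    14. ]
w5 [ 619.1 -329.7    5. ]
w5 [ 612.7 -194.2    5. ]
```

```bash
python3 -m inch '[[-0.3,4,0,0,8.7],[-0.3,8,-2,0,8.7],[-0.3,11.2,-5,0,8.7],[-0.3,11.2,-8,0,7],[-0.3,11.2,-8,0,6],[-0.3,11.2,-8,0,6]]'
```

```text
time_s: 15.75
position: [0.463, 0.0546, 0.1545]
tcp_rot: [[0.022, 1.0, -0.005], [1.0, -0.022, 0.001], [0.0, -0.005, -1.0]]
force: [1.1, 0.4, 0.7]
opening: 0.851
grasp_force: 0.0
```

```bash
python3 -m inch '[[0.2,-0.6,-2,0,6],[0.2,-0.6,-2,0,6],[0.2,-0.6,-2,0,6]]'
```

```text
time_s: 16.0
position: [0.4675, 0.0462, 0.1367]
tcp_rot: [[0.027, 1.0, 0.001], [1.0, -0.027, -0.0], [-0.0, 0.001, -1.0]]
force: [0.9, -0.5, 0.0]
opening: 0.704
grasp_force: 0.0
```

```bash
python3 -m inch '[[-0.2,0.1,-3,0,6],[-0.2,0.1,-4.5,0,6],[-0.2,0.1,-5.1,0,6],[-0.2,0.1,-5.1,0,2],[-0.2,0.1,-5.1,0,2],[-0.2,0.1,-5.1,0,2],[-0.2,0.1,-5.1,0,2],[-0.2,0.1,-5.1,0,2],[-0.2,0.1,-5.1,0,2],[-0.2,0.1,-5.1,0,2]]'; python3 -m inch '[[0,0,0,0,2],[0,0,0,0,2]]'
```

```text
time_s: 16.83
position: [0.4651, 0.0478, 0.0856]
tcp_rot: [[0.026, 1.0, 0.001], [1.0, -0.026, -0.0], [-0.0, 0.001, -1.0]]
force: [-1.3, 1.2, 6.6]
opening: 0.459
grasp_force: 29.9
time_s: 17.0
position: [0.465, 0.0478, 0.0856]
tcp_rot: [[0.026, 1.0, 0.001], [1.0, -0.026, -0.0], [-0.0, 0.001, -1.0]]
force: [-1.4, 0.6, 7.4]
opening: 0.459
grasp_force: 29.9
```

```bash
python3 -m inch '[[0,0,4,0,2],[0,0,8,-3,2],[2,-2,10,-10,2],[4,-6,10,-17,2],[6,-10,10,-24,2],[8.4,-14,10,-31,2],[8.4,-18,10,-38,2],[8.4,-21,10,-45,2],[8.4,-23.4,10,-52,2],[8.4,-23.4,10,-59,2]]'; python3 -m inch '[[0,0,0,-7,2],[0,0,0,-14,2],[0,0,-2,-21,2],[0,0,-5,-27.5,2],[0,0,-8,-27.5,2],[0,0,-10,-27.5,2],[0,0,-10,-27.5,2],[0,0,-10,-27.5,2]]'
```

```text
time_s: 17.83
position: [0.5499, -0.1925, 0.1847]
tcp_rot: [[0.876, 0.483, 0.002], [0.483, -0.876, -0.004], [0.0, 0.005, -1.0]]
force: [0.5, 0.5, -1.4]
opening: 0.457
grasp_force: 29.9
time_s: 18.5
position: [0.5482, -0.186, 0.0837]
tcp_rot: [[0.999, 0.035, -0.002], [0.035, -0.999, 0.001], [-0.002, -0.001, -1.0]]
force: [0.8, 0.1, -0.9]
opening: 0.454
grasp_force: 29.9
```

Still held; lower to the floor, tip about 0.0195.

```bash
python3 -m inch '[[0,0,-3,0,2],[0,0,-5.5,0,2],[0,0,-6.2,0,2],[0,0,-6.4,0,2],[0,0,-6.4,0,2],[0,0,-6.4,0,2]]'
```

```text
time_s: 19.0
position: [0.5503, -0.1871, 0.0223]
tcp_rot: [[0.999, 0.035, 0.003], [0.035, -0.999, -0.002], [0.003, 0.002, -1.0]]
force: [0.7, 0.2, -0.9]
opening: 0.459
grasp_force: 29.9
```

```bash
python3 -m inch '[[0,0,-0.2,0,2],[0,0,-0.35,0,2],[0,0,-0.35,0,2],[0,0,-0.35,0,5.2],[0,0,-0.35,0,5.2],[0,0,-0.35,0,5.2],[0,0,2,0,5.4],[0,0,6,0,6],[0,0,10,0,8.7],[0,0,12,0,8.7]]'; python3 - <<'E'
from h import *
s,c=shot('wrist','w11.png'); tags(s,c); print(s['position'],s['tcp_rot'].round(3))
s,c=shot('side','s11.png'); tags(s,c,z=.0455)
E
```

```text
time_s: 19.83
position: [0.5509, -0.1873, 0.1446]
tcp_rot: [[0.999, 0.035, 0.005], [0.035, -0.999, -0.003], [0.005, 0.003, -1.0]]
force: [0.3, -0.7, -0.3]
opening: 0.761
grasp_force: 0.0
px [322. 210.] xy mm 549.1 -186.6 size 20.9 20.6 ang 64.5
px [ 33. 146.] xy mm 618.1 169.1 size 36.9 7.5 ang -18.2
px [456. 136.] xy mm 623.5 -306.8 size 46.6 11.0 ang -86.6
px [192. 130.] xy mm 620.7 -66.3 size 20.3 20.2 ang 88.7
px [325. 135.] xy mm 617.5 -186.0 size 29.1 28.9 ang -61.3
px [20. 60.] xy mm 730.8 196.3 size 37.7 10.1 ang -80.6
px [131.  12.] xy mm 744.5 12.1 size 113.7 5.5 ang -85.1
[ 0.55086824 -0.18731415  0.14464074] [[ 0.999  0.035  0.005]
 [ 0.035 -0.999 -0.003]
 [ 0.005  0.003 -1.   ]]
px [384. 297.] xy mm 604.7 -333.2 size 49.4 10.5 ang -86.7
px [346. 258.] xy mm 599.7 -203.2 size 28.3 26.9 ang -36.0
px [492. 209.] xy mm 1027.6 -286.1 size 16.7 15.0 ang 13.7
px [464. 198.] xy mm 993.2 -216.3 size 17.9 17.0 ang -76.3
px [236. 191.] xy mm 480.1 152.2 size 18.7 13.5 ang 13.0
px [436. 189.] xy mm 959.3 -147.3 size 17.5 15.8 ang 79.5
```

```bash
python3 -m inch '[[3,4,0,-3,8.7],[5,8,0,-3,8.7],[7,12.1,0,-3,8.7],[7,12.1,-2,-3,8.7],[7,12.1,-2,-3,8.7],[7,12.1,-2,-3,8.7]]'; python3 - <<'E'
from h import *
s,c=shot('wrist','w12.png'); tags(s,c); print(s['position'],s['tcp_rot'].round(3))
g=cv2.cvtColor(c['image'],cv2.COLOR_BGR2GRAY)
p=proj(s,c,[.6208,-.0662,.04]); print(p)
# top face: bright grey region around tag
hs=cv2.cvtColor(c['image'],cv2.COLOR_BGR2HSV); m=((hs[...,1]<40)&(g>130)).astype('uint8')
u,v=int(p[0]),int(p[1]); print(g[v,u-40:u+41:4]); print(g[v-44:v+45:4,u-22])
E
```

```text
time_s: 20.43
position: [0.6172, -0.0639, 0.1181]
tcp_rot: [[1.0, -0.015, -0.005], [-0.015, -1.0, 0.001], [-0.005, -0.001, -1.0]]
force: [0.9, 0.3, -0.9]
opening: 1.001
grasp_force: 0.0
px [453. 278.] xy mm 552.7 -186.2 size 14.1 11.2 ang 85.3
px [327. 216.] xy mm 616.7 -66.2 size 20.4 11.3 ang 89.2
px [ 37. 224.] xy mm 609.2 278.3 size 36.2 8.2 ang 28.7
px [327. 202.] xy mm 630.4 -66.8 size 11.3 2.5 ang 89.2
px [ 94. 217.] xy mm 618.3 169.3 size 36.8 8.3 ang -21.8
px [553. 199.] xy mm 631.0 -292.7 size 46.2 11.0 ang -86.7
px [451. 206.] xy mm 624.9 -173.6 size 29.6 28.8 ang 5.9
px [ 61. 110.] xy mm 730.6 196.3 size 39.2 9.8 ang -80.0
px [240.  51.] xy mm 750.4 9.7 size 122.0 39.7 ang -66.4
[ 0.61719963 -0.06390465  0.1180552 ] [[ 1.    -0.015 -0.005]
 [-0.015 -1.     0.001]
 [-0.005 -0.001 -1.   ]]
[326.43949644 212.22494701]
[131 130 127 130 117 136 137 114 110 107 109 111 111 113 137 134 106 129
 130 132 128]
[104 111  94  95 103 110 107 125 131 109 110 135 137 136 136 135 135 126
 129 132 133 125 128]
```

```bash
python3 -m inch '[[0.1,-0.1,-4,0,8.7],[0.1,-0.1,-8,0,7],[0.1,-0.1,-10.3,0,6],[0.1,-0.1,-10.3,0,2],[0.1,-0.1,-10.3,0,2],[0.1,-0.1,-10.3,0,2],[0.1,-0.1,-10.3,0,2],[0.1,-0.1,-10.3,0,2],[0.1,-0.1,-10.3,0,2],[0.1,-0.1,-10.3,0,2]]'; python3 -m inch '[[0,0,0,0,2],[0,0,0,0,2]]'
```

```text
time_s: 21.32
position: [0.6211, -0.0668, 0.0194]
tcp_rot: [[1.0, -0.017, 0.003], [-0.017, -1.0, -0.001], [0.003, 0.001, -1.0]]
force: [0.5, -0.8, 5.7]
opening: 0.464
grasp_force: 29.3
time_s: 21.48
position: [0.6211, -0.0668, 0.0193]
tcp_rot: [[1.0, -0.017, 0.003], [-0.017, -1.0, -0.001], [0.003, 0.001, -1.0]]
force: [-0.2, 0.1, 6.0]
opening: 0.467
grasp_force: 29.3
```

```bash
python3 -m inch '[[0,0,0,0,5],[0,0,0,0,5],[0,0,-0.6,0,5],[0,0,-0.6,0,2],[0,0,-0.6,0,2],[0,0,-0.6,0,2],[0,0,-0.6,0,2]]'; python3 -m inch '[[0,0,4,0,2],[0,0,8,0,2],[0,0,12,0,2],[-2,2,16,7,2],[-5,4,16,14,2],[-8,6,16,21,2],[-11,8,16,28,2],[-14,10,16,35,2],[-15.6,11.5,16,42,2],[-15.6,11.5,16,49,2]]'; python3 -m inch '[[0,0,0,7,2],[0,0,0,14,2],[0,0,0,21,2],[0,0,0,28,2],[0,0,0,35,2],[0,0,0,40,2],[0,0,0,40,2],[0,0,0,40,2]]'
```

```text
time_s: 22.07
position: [0.6196, -0.0662, 0.011]
tcp_rot: [[1.0, -0.017, -0.001], [-0.017, -1.0, 0.0], [-0.001, -0.0, -1.0]]
force: [-0.2, 0.3, -1.3]
opening: 0.467
grasp_force: 29.4
time_s: 22.9
position: [0.4572, 0.0517, 0.171]
tcp_rot: [[0.663, 0.749, -0.008], [0.749, -0.663, 0.002], [-0.004, -0.007, -1.0]]
force: [-0.2, -0.4, -2.1]
opening: 0.463
grasp_force: 29.4
time_s: 23.57
position: [0.4638, 0.0487, 0.1715]
tcp_rot: [[0.037, 0.999, -0.0], [0.999, -0.037, 0.0], [0.0, -0.0, -1.0]]
force: [-0.3, -0.3, -2.2]
opening: 0.465
grasp_force: 29.4
```

```bash
python3 -m inch '[[0.12,-0.2,-4,0.4,2],[0.12,-0.2,-7,0.4,2],[0.12,-0.2,-8,0.4,2],[0.12,-0.2,-8,0.4,2],[0.12,-0.2,-8,0.4,2]]'; python3 -m inch '[[0,0,-0.4,0,2],[0,0,-0.8,0,2],[0,0,-0.8,0,2]]'
```

```text
time_s: 23.98
position: [0.465, 0.0467, 0.0911]
tcp_rot: [[0.029, 1.0, -0.001], [1.0, -0.029, 0.0], [0.0, -0.001, -1.0]]
force: [0.6, -0.2, -1.4]
opening: 0.467
grasp_force: 29.4
time_s: 24.23
position: [0.4657, 0.0473, 0.0861]
tcp_rot: [[0.028, 1.0, 0.003], [1.0, -0.028, 0.0], [0.0, 0.003, -1.0]]
force: [-4.3, 2.2, 15.3]
opening: 0.469
grasp_force: 29.6
```

```bash
python3 -m inch '[[0,0,0.2,0,2],[0,0,0.2,0,5.2],[0,0,0.2,0,5.2],[0,0,0.2,0,5.2],[0,0,2,0,5.5],[0,0,6,0,8.7],[0,4,9,0,8.7],[0,8,9,0,8.7],[0.3,12,9,0,8.7],[0.5,16,9,0,8.7]]'; python3 -m inch '[[0,4,0,0,8.7],[0,4,0,0,8.7],[0,4,0,0,8.7]]'; python3 - <<'E'
from h import *
s,S=shot('scene','sc13.png'); s,D=shot('side','s13.png')
P=[.465,.0475,.111]; a=proj(s,S,P);b=proj(s,D,P); pa,pb=near(S['image'],*a),near(D['image'],*b); print(a,b,pa,pb)
if pa is not None and pb is not None: print(tri([ray(s,S,*pa),ray(s,D,*pb)]))
tags(s,S,amin=20)
E
```

```text
time_s: 25.07
position: [0.4709, 0.2061, 0.1748]
tcp_rot: [[0.03, 1.0, 0.003], [1.0, -0.03, 0.001], [0.001, 0.003, -1.0]]
force: [0.3, 0.0, 0.8]
opening: 0.921
grasp_force: 0.0
time_s: 25.32
position: [0.4698, 0.2466, 0.1734]
tcp_rot: [[0.023, 1.0, 0.001], [1.0, -0.023, -0.0], [-0.0, 0.001, -1.0]]
force: [-0.0, -0.5, -0.3]
opening: 0.993
grasp_force: 0.0
[361.66727982 169.9233128 ] [244.24638948 197.50438352] None [242.45       197.38888889]
px [242. 291.] xy mm 901.9 -132.4 size 15.3 14.1 ang -71.4
px [272. 288.] xy mm 870.3 -64.9 size 17.4 14.3 ang -71.4
px [389. 270.] xy mm 726.2 194.1 size 35.7 9.1 ang -80.0
px [158. 266.] xy mm 902.1 -366.7 size 16.4 14.9 ang 31.8
px [464. 262.] xy mm 639.8 372.4 size 35.3 6.6 ang 50.2
px [268. 209.] xy mm 634.0 -176.2 size 28.6 26.5 ang -71.4
px [225. 200.] xy mm 638.9 -307.5 size 47.6 10.3 ang -86.1
```

```bash
python3 -m inch '[[0,0,-3,0,8.7],[0,0,-6.5,0,6],[0,0,-6.5,0,2],[0,0,-6.5,0,2],[0,0,-6.5,0,2],[0,0,-6.5,0,2],[0,0,-6.5,0,2],[0,0,-6.5,0,2],[0,0,-6.5,0,2],[0,0,-6.5,0,2]]'; python3 -m inch '[[0,0,0,0,2],[0,0,0,0,2],[-0.0,-1,0,0,2],[-0.1,-2,0,0,2],[-0.1,-3,0,0,2],[-0.1,-4,0,0,2],[-0.1,-4,0,0,2]]';  python3 -m inch '[[0,-1,0,0,2],[-0.1,-2,0,0,2],[-0.1,-3,0,0,2],[-0.1,-3,0,0,2]]';  python3 -m inch '[[0,-1,0,0,2],[0,-1.6,0,0,2],[0,-2,0,0,2],[0,-2.1,0,0,2],[0,-2.1,0,0,2]]'
```

```text
time_s: 26.25
position: [0.4698, 0.2447, 0.1092]
tcp_rot: [[0.028, 1.0, -0.0], [1.0, -0.028, 0.0], [0.0, -0.0, -1.0]]
force: [-8.1, 1.6, 4.4]
opening: 0.406
grasp_force: 3.4
time_s: 26.83
position: [0.4679, 0.2042, 0.1091]
tcp_rot: [[0.029, 1.0, -0.002], [1.0, -0.029, 0.0], [0.0, -0.002, -1.0]]
force: [-3.2, 0.2, 6.5]
opening: 0.39
grasp_force: 30.0
time_s: 27.17
position: [0.4668, 0.1736, 0.1091]
tcp_rot: [[0.028, 1.0, -0.002], [1.0, -0.028, -0.001], [-0.001, -0.002, -1.0]]
force: [-3.2, -2.1, 7.1]
opening: 0.382
grasp_force: 30.0
time_s: 27.58
position: [0.4663, 0.1594, 0.109]
tcp_rot: [[0.035, 0.999, -0.002], [0.999, -0.035, 0.011], [0.011, -0.002, -1.0]]
force: [-4.7, 24.3, 5.4]
opening: 0.386
grasp_force: 30.0
```

```bash
python3 -m inch '[[0,1,0,0,2],[0,3,0,0,2],[0.1,5,0,0,2],[0.2,7,0,0,2],[0.2,8.5,0,0,2],[0.3,9.3,0,0,2],[0.3,9.3,0,0,2]]';  python3 -m inch '[[0,-0.4,0,0,2],[0,-0.4,0,0,6],[0,-0.4,0,0,8],[0,-0.4,0,0,8],[0,-0.4,4,0,8],[0,-4,8,0,8.7],[0,-8,10,0,8.7],[0,-12,11,0,8.7],[0,-16,12,0,8.7],[0,-20,13,0,8.7]]';  python3 -m inch '[[0,-4,0,0,8.7],[0,-8,0,0,8.7],[0,-12,0,0,8.7],[0,-12,0,0,8.7]]'; cat >> h.py <<'E'
def bincheck(s,c):
    # bright pixels on the bin floor seen by the wrist camera
    q=[proj(s,c,P).round() for P in [(.413,.003,.055),(.514,.003,.055),(.511,-.085,.055),(.409,-.085,.055)]]
    m=np.zeros(c['image'].shape[:2],'uint8'); cv2.fillPoly(m,[np.array(q,np.int32)],1)
    g=cv2.cvtColor(c['image'],cv2.COLOR_BGR2GRAY); v=g[m>0]
    b=((g>150)&(m>0)).astype('uint8'); n,l,st,ce=cv2.connectedComponentsWithStats(b)
    print('bin pct',np.percentile(v,[5,50,95,99]),[(st[i,4],ce[i].round()) for i in range(1,n) if st[i,4]>20])
def cradle(s,c):
    p=proj(s,c,[.465,.046,.111]); k=near(c['image'],*p,amin=30)
    print('cradle tag',None if k is None else onz(s,c,*k,.111))
E
python3 - <<'E'
from h import *
s,c=shot('wrist','w14.png'); tags(s,c); bincheck(s,c); cradle(s,c); print(s['position'])
q=np.load('w10.npz'); c['image']=cv2.imread('pics/w10.png'); bincheck(dict(position=q['p'],tcp_rot=q['r']),c)
E
```

```text
time_s: 28.17
position: [0.4692, 0.2451, 0.109]
tcp_rot: [[0.023, 1.0, -0.004], [1.0, -0.023, -0.006], [-0.006, -0.004, -1.0]]
force: [-3.7, -7.0, 8.9]
opening: 0.393
grasp_force: 30.0
time_s: 29.0
position: [0.4714, 0.0574, 0.2364]
tcp_rot: [[0.027, 1.0, 0.002], [1.0, -0.027, -0.0], [-0.0, 0.002, -1.0]]
force: [0.9, -0.6, 0.4]
opening: 0.957
grasp_force: 0.0
time_s: 29.33
position: [0.4728, -0.0683, 0.2358]
tcp_rot: [[0.035, 0.999, 0.003], [0.999, -0.035, -0.005], [-0.005, 0.004, -1.0]]
force: [-0.5, 1.2, -0.1]
opening: 1.004
grasp_force: 0.0
px [418. 329.] xy mm 612.2 -300.9 size 30.7 11.7 ang -88.9
px [476. 307.] xy mm 707.9 -271.2 size 19.9 6.6 ang 87.9
px [478. 288.] xy mm 701.4 -233.8 size 27.2 4.4 ang -73.1
px [598. 273.] xy mm 995.3 -250.3 size 24.1 21.8 ang -16.7
px [383. 269.] xy mm 550.8 -188.0 size 19.7 18.5 ang -3.6
px [426. 253.] xy mm 609.8 -167.7 size 30.0 17.9 ang -55.1
px [634. 213.] xy mm 1069.8 -133.0 size 22.7 19.1 ang -64.9
px [632. 173.] xy mm 1033.8 -55.1 size 26.4 22.5 ang -20.8
px [522. 113.] xy mm 740.5 21.1 size 117.3 10.8 ang -86.8
px [303.  79.] xy mm 456.6 53.7 size 25.6 24.9 ang 87.2
px [308.  34.] xy mm 463.5 107.2 size 23.7 19.5 ang -1.7
bin pct [ 52.  99. 157. 175.] [(np.int32(402), array([330., 157.]))]
cradle tag [0.46049245 0.04627404 0.111     ]
[ 0.47279797 -0.06832002  0.23583035]
bin pct [ 51.  90. 139. 142.] []
```

B's insert is in the bin: a bright blob of 402 px that was absent before. Next I fetch B from the cradle.

```bash
python3 -m inch '[[-0.5,4,0,0,8.7],[-0.9,8,-3,0,8.7],[-0.9,10.9,-7,0,7],[-0.9,10.9,-10,0,6],[-0.9,10.9,-10,0,6],[-0.9,10.9,-10,0,6],[-0.9,10.9,-10,0,6]]'
```

```text
time_s: 29.97
position: [0.463, 0.048, 0.1364]
tcp_rot: [[0.027, 1.0, 0.001], [1.0, -0.027, -0.0], [-0.0, 0.001, -1.0]]
force: [-1.0, -0.3, 0.4]
opening: 0.734
grasp_force: 0.0
```

```bash
python3 -m inch '[[-0.0,-0.1,-3,0,6],[-0.0,-0.1,-4.5,0,6],[-0.0,-0.1,-5.1,0,6],[-0.0,-0.1,-5.1,0,2],[0,-0.1,-5.1,0,2],[0,-0.1,-5.1,0,2],[0,-0.1,-5.1,0,2],[0,-0.1,-5.1,0,2],[0,-0.1,-5.1,0,2],[0,-0.1,-5.1,0,2]]'; python3 -m inch '[[0,0,0,0,2],[0,0,0,0,2]]'
```

```text
time_s: 30.8
position: [0.4634, 0.0465, 0.0861]
tcp_rot: [[0.028, 1.0, 0.004], [1.0, -0.028, -0.001], [-0.001, 0.004, -1.0]]
force: [-1.2, -1.1, 7.2]
opening: 0.502
grasp_force: 32.6
time_s: 30.97
position: [0.4634, 0.0465, 0.0861]
tcp_rot: [[0.028, 1.0, 0.004], [1.0, -0.028, -0.001], [-0.001, 0.004, -1.0]]
force: [-1.5, -2.0, 6.7]
opening: 0.506
grasp_force: 32.6
```

```bash
python3 -m inch '[[0,0,1,0,2],[0,0,2,0,2],[0,0,4,0,2],[0,0,6,0,2],[0,0,8,0,2],[0,0,8,0,2],[0,0,8,0,2]]'; python3 - <<'E'
from h import *
s,S=shot('scene','sc15.png'); s,D=shot('side','s15.png')
P=[s['position'][0],s['position'][1],s['position'][2]+.027]
for c in (S,D):
    a=proj(s,c,P); 
    for k,ar in yellow(c['image'],amin=5):
        m=k[:,0].mean(0)
        if np.hypot(*(m-a))<25: print(a,m,ar)
E
```

```text
time_s: 31.55
position: [0.4629, 0.0469, 0.1657]
tcp_rot: [[0.028, 1.0, 0.004], [1.0, -0.028, -0.001], [-0.0, 0.004, -1.0]]
force: [-0.1, -0.4, -1.9]
opening: 0.503
grasp_force: 31.5
[238.68465239 172.93965649] [235.375 191.5  ] 6.0
```

```bash
python3 -m inch '[[0,-2,2,-7,2],[0,-6,2,-14,2],[0,-10,2,-21,2],[0.5,-14,2,-28,2],[1,-18,2,-35,2],[1,-21,2,-42,2],[1,-23.6,2,-49,2],[1,-23.6,2,-56,2],[1,-23.6,2,-63,2],[1,-23.6,2,-70,2]]'; python3 -m inch '[[0,0,-2,-7,2],[0,0,-5,-14,2],[0,0,-8,-16.4,2],[0,0,-11,-16.4,2],[0,0,-13,-16.4,2],[0,0,-14.5,-16.4,2],[0,0,-14.5,-16.4,2],[0,0,-14.5,-16.4,2]]'
```

```text
time_s: 32.48
position: [0.4709, -0.1894, 0.1826]
tcp_rot: [[0.951, 0.308, -0.003], [0.308, -0.951, 0.002], [-0.002, -0.003, -1.0]]
force: [-0.9, -0.6, -1.6]
opening: 0.506
grasp_force: 31.5
time_s: 33.15
position: [0.4708, -0.1883, 0.0378]
tcp_rot: [[0.999, 0.035, -0.004], [0.035, -0.999, 0.003], [-0.004, -0.003, -1.0]]
force: [0.2, 0.1, -1.6]
opening: 0.502
grasp_force: 31.5
```

```bash
python3 -m inch '[[0.1,0,-1,0,2],[0.1,0,-1.6,0,2],[0.1,0,-1.8,0,2],[0.1,0,-1.8,0,2]]'; python3 -m inch '[[0,0,0,0,5.2],[0,0,0,0,5.2],[0,0,0,0,5.2],[0,0,2,0,5.4],[0,0,6,0,6],[0,0,10,0,8.7],[0,0,12,0,8.7],[0,0,12,0,8.7]]'; python3 - <<'E'
from h import *
s,c=shot('wrist','w16.png'); tags(s,c,z=.0455); print(s['position'],s['tcp_rot'].round(3))
S,D=shot('scene')[1],shot('side')[1]
for P in ([.473,-.189,.045],[.549,-.187,.045]):
    r=[]
    for cc in(c,S,D):
        k=near(cc['image'],*proj(s,cc,P),amin=8); print(proj(s,cc,P),k)
        if k is not None: r.append(ray(s,cc,*k))
    if len(r)>1: print(tri(r))
E
```

```text
time_s: 33.48
position: [0.473, -0.189, 0.0212]
tcp_rot: [[0.999, 0.035, -0.0], [0.035, -0.999, 0.0], [-0.0, -0.0, -1.0]]
force: [-0.0, -0.5, -1.2]
opening: 0.503
grasp_force: 31.5
time_s: 34.15
position: [0.4761, -0.1909, 0.1465]
tcp_rot: [[0.999, 0.035, 0.009], [0.035, -0.999, -0.006], [0.009, 0.007, -1.0]]
force: [0.6, -0.8, 0.4]
opening: 0.832
grasp_force: 0.0
px [ 44. 224.] xy mm 445.9 162.7 size 28.7 23.8 ang -15.3
px [324. 212.] xy mm 473.5 -192.6 size 20.3 20.3 ang -42.0
px [321. 126.] xy mm 550.1 -186.5 size 19.7 19.4 ang 1.9
px [29. 86.] xy mm 617.0 164.1 size 36.0 7.4 ang -19.4
px [456.  64.] xy mm 615.4 -305.3 size 44.6 11.0 ang -87.1
px [323.  57.] xy mm 609.3 -186.1 size 28.3 27.6 ang 2.1
px [25.  2.] xy mm 735.2 197.6 size 55.0 9.5 ang 71.4
[ 0.47609505 -0.1909456   0.14649194] [[ 0.999  0.035  0.009]
 [ 0.035 -0.999 -0.006]
 [ 0.009  0.007 -1.   ]]
[320.4605876  212.36276469] [324.27570922 211.85505319]
[284.44510599 170.25616788] [275.22916667 186.09375   ]
[296.71945875 278.18719699] [297.53535354 279.14141414]
[ 0.484425   -0.19350638  0.01588764]
[321.09493012 126.84365078] [320.63302034 125.53873239]
[275.63453106 187.3380206 ] [275.22916667 186.09375   ]
[324.31201953 262.51164711] [324.45528455 262.31300813]
[ 0.54899837 -0.18773994  0.0485008 ]
```

```bash
python3 -m inch '[[3,3,2,-4,8.7],[6,6,2,-8,8.7],[9,9,2,-12,8.7],[11.5,12,2,-16,8.7],[14.4,16,2,-20,8.7],[14.4,20,2,-23,8.7],[14.4,24,2,-23,8.7],[14.4,28,2,-23,8.7],[14.4,32,2,-23,8.7],[14.4,35.8,2,-23,8.7]]'; python3 -m inch '[[0,0,0,0,8.7],[0,0,-1,0,8.7],[0,0,-1,0,8.7]]'; python3 - <<'E'
from h import *
s,c=shot('wrist','w17.png'); tags(s,c); print(s['position'],s['tcp_rot'].round(3))
E
```

```text
time_s: 35.13
position: [0.6153, 0.1709, 0.1586]
tcp_rot: [[0.934, -0.358, -0.005], [-0.358, -0.934, -0.0], [-0.005, 0.002, -1.0]]
force: [0.9, -0.5, 0.4]
opening: 1.003
grasp_force: 0.0
time_s: 35.38
position: [0.6148, 0.1685, 0.1476]
tcp_rot: [[0.934, -0.358, -0.007], [-0.358, -0.934, -0.001], [-0.006, 0.004, -1.0]]
force: [0.0, -1.0, 0.0]
opening: 1.0
grasp_force: 0.0
px [138. 246.] xy mm 645.0 374.2 size 38.0 8.8 ang 54.5
px [218. 245.] xy mm 614.4 281.2 size 25.0 8.5 ang 29.0
px [324. 211.] xy mm 609.2 169.3 size 10.6 3.4 ang -1.4
px [616. 209.] xy mm 470.3 -196.4 size 20.1 17.2 ang 2.7
px [322. 198.] xy mm 621.8 168.3 size 7.2 6.6 ang 69.2
px [322. 186.] xy mm 632.6 163.7 size 8.0 5.5 ang 69.0
px [612. 155.] xy mm 548.3 -190.5 size 20.2 19.0 ang 48.5
px [588. 102.] xy mm 623.1 -155.2 size 29.2 28.9 ang -16.4
px [246.  98.] xy mm 730.5 196.5 size 38.6 9.7 ang -80.4
px [634.  81.] xy mm 629.1 -269.4 size 31.8 10.8 ang -87.0
px [400.  19.] xy mm 748.3 33.8 size 122.9 39.1 ang 75.8
[0.61475006 0.16848263 0.14762651] [[ 0.934 -0.358 -0.007]
 [-0.358 -0.934 -0.001]
 [-0.006  0.004 -1.   ]]
```

```bash
python3 -m inch '[[0.2,0,-4,0,8.7],[0.2,0,-8,0,7],[0.2,0,-12,0,6],[0.2,0,-13,0,6],[0.2,0,-13,0,6],[0.2,0,-13,0,6]]'
```

```text
time_s: 35.93
position: [0.6196, 0.1676, 0.0215]
tcp_rot: [[0.933, -0.36, -0.0], [-0.36, -0.933, -0.0], [-0.0, 0.0, -1.0]]
force: [0.7, 0.6, 0.6]
opening: 0.728
grasp_force: 0.0
```

```bash
python3 -m inch '[[-0.1,0.1,-0.8,0,5],[-0.1,0.1,-0.8,0,2],[-0.1,0.1,-0.8,0,2],[-0.1,0.1,-0.8,0,2],[-0.1,0.1,-0.8,0,2],[-0.1,0.1,-0.8,0,2],[-0.1,0.1,-0.8,0,2]]';  python3 -m inch '[[0,0,0,0,2],[0,0,0,0,2]]'
```

```text
time_s: 36.52
position: [0.6188, 0.1699, 0.0149]
tcp_rot: [[0.934, -0.358, 0.002], [-0.358, -0.934, -0.0], [0.002, -0.0, -1.0]]
force: [-0.4, -2.0, 6.6]
opening: 0.457
grasp_force: 30.0
time_s: 36.68
position: [0.6187, 0.1698, 0.0149]
tcp_rot: [[0.934, -0.358, 0.002], [-0.358, -0.934, -0.0], [0.002, -0.0, -1.0]]
force: [-0.0, -0.3, 6.5]
opening: 0.454
grasp_force: 30.0
```

```bash
python3 -m inch '[[0,0,4,0,2],[0,0,8,0,2],[0,0,12,5,2],[-2,-1,15,12,2],[-5,-3,15,19,2],[-8,-5,15,26,2],[-11,-7,15,33,2],[-13.5,-9,15,40,2],[-15.6,-12.2,15,47,2],[-15.6,-12.2,15,54,2]]'; python3 -m inch '[[0,0,0,7,2],[0,0,0,14,2],[0,0,0,21,2],[0,0,0,28,2],[0,0,0,35,2],[0,0,0,42,2],[0,0,0,49,2],[0,0,0,55.3,2],[0,0,0,55.3,2],[0,0,0,55.3,2]]'
```

```text
time_s: 37.52
position: [0.4566, 0.0457, 0.1631]
tcp_rot: [[0.839, 0.544, -0.006], [0.544, -0.839, -0.001], [-0.006, -0.003, -1.0]]
force: [-0.4, 0.6, -1.6]
opening: 0.456
grasp_force: 30.0
time_s: 38.35
position: [0.462, 0.0481, 0.1634]
tcp_rot: [[0.037, 0.999, 0.0], [0.999, -0.037, 0.0], [0.0, 0.0, -1.0]]
force: [-0.2, -0.3, -1.2]
opening: 0.451
grasp_force: 30.0
```

```bash
python3 -m inch '[[0.1,0,-4,0.4,2],[0.1,0,-6.8,0.4,2],[0.1,0,-7.2,0.4,2],[0.1,0,-7.2,0.4,2],[0.1,0,-7.2,0.4,2]]'; python3 -m inch '[[0,0,-0.3,0,2],[0,0,-0.5,0,2],[0,0,-0.5,0,2],[0,0,-0.5,0,2]]'
```

```text
time_s: 38.77
position: [0.4635, 0.0479, 0.0919]
tcp_rot: [[0.029, 1.0, 0.0], [1.0, -0.029, 0.0], [0.0, 0.0, -1.0]]
force: [0.8, 0.3, -2.1]
opening: 0.453
grasp_force: 30.0
time_s: 39.1
position: [0.4635, 0.0479, 0.0871]
tcp_rot: [[0.028, 1.0, 0.001], [1.0, -0.028, -0.0], [-0.0, 0.001, -1.0]]
force: [0.4, 0.4, -1.3]
opening: 0.456
grasp_force: 30.0
```

```bash
python3 -m inch '[[0,0,-0.15,0,2],[0,0,-0.15,0,2]]'; python3 -m inch '[[0,0,0,0,5.2],[0,0,0,0,5.2],[0,0,0,0,5.2],[0,0,2,0,5.5],[0,0,6,0,8.7],[0,4,9,0,8.7],[0,8,9,0,8.7],[0.3,12,9,0,8.7],[0.6,16,9,0,8.7],[0.6,19.8,9,0,8.7]]';  python3 -m inch '[[0,0,0,0,8.7],[0,0,0,0,8.7]]'; python3 - <<'E'
from h import *
s,D=shot('side','s18.png'); P=[.463,.0475,.111]; b=proj(s,D,P); print(b,near(D['image'],*b,amin=8)); print(s['position'])
E
```

```text
time_s: 39.27
position: [0.4632, 0.0479, 0.085]
tcp_rot: [[0.027, 1.0, 0.0], [1.0, -0.027, -0.0], [-0.0, 0.0, -1.0]]
force: [-0.6, -1.1, -1.2]
opening: 0.458
grasp_force: 30.0
time_s: 40.1
position: [0.4697, 0.248, 0.1757]
tcp_rot: [[0.028, 1.0, 0.002], [1.0, -0.028, 0.001], [0.001, 0.002, -1.0]]
force: [1.2, -0.6, 0.9]
opening: 0.969
grasp_force: 0.0
time_s: 40.27
position: [0.4685, 0.2479, 0.1748]
tcp_rot: [[0.023, 1.0, 0.0], [1.0, -0.023, -0.0], [-0.0, 0.0, -1.0]]
force: [-0.8, -0.3, -0.8]
opening: 0.99
grasp_force: 0.0
[243.51333154 197.80220306] [244.21969697 198.13636364]
[0.46854075 0.24792042 0.1748414 ]
```

Good seat (side tag within 1 px). Ram push:

```bash
python3 -m inch '[[0.05,0,-3,0,8.7],[0.05,0,-6.5,0,6],[0.05,0,-6.5,0,2],[0.05,0,-6.5,0,2],[0.05,0,-6.5,0,2],[0.05,0,-6.5,0,2],[0.05,0,-6.5,0,2],[0.05,0,-6.5,0,2],[0.05,0,-6.5,0,2],[0.05,0,-6.5,0,2]]'; python3 -m inch '[[0,0,0,0,2],[0,0,0,0,2],[-0.0,-1,0,0,2],[-0.1,-2,0,0,2],[-0.1,-3,0,0,2],[-0.1,-4,0,0,2],[-0.1,-4,0,0,2]]';  python3 -m inch '[[0,-1,0,0,2],[-0.1,-2,0,0,2],[-0.1,-3,0,0,2],[-0.1,-3,0,0,2]]';  python3 -m inch '[[0,-1,0,0,2],[0,-1.6,0,0,2],[0,-2,0,0,2],[0,-2.1,0,0,2],[0,-2.1,0,0,2]]'
```

```text
time_s: 41.15
position: [0.4698, 0.2461, 0.1106]
tcp_rot: [[0.027, 1.0, 0.001], [1.0, -0.027, 0.0], [0.0, 0.001, -1.0]]
force: [-1.2, 0.4, 1.8]
opening: 0.399
grasp_force: 3.5
time_s: 41.73
position: [0.4679, 0.2057, 0.1105]
tcp_rot: [[0.028, 1.0, -0.001], [1.0, -0.028, 0.001], [0.001, -0.001, -1.0]]
force: [-2.8, -0.0, 6.3]
opening: 0.387
grasp_force: 30.0
time_s: 42.07
position: [0.4669, 0.175, 0.1105]
tcp_rot: [[0.028, 1.0, -0.001], [1.0, -0.028, -0.0], [-0.0, -0.001, -1.0]]
force: [-2.7, -1.8, 6.7]
opening: 0.389
grasp_force: 30.0
time_s: 42.48
position: [0.4665, 0.1625, 0.1105]
tcp_rot: [[0.036, 0.999, -0.0], [0.999, -0.036, 0.014], [0.014, -0.001, -1.0]]
force: [-3.1, 30.9, 4.7]
opening: 0.389
grasp_force: 30.0
```

```bash
python3 -m inch '[[0,1,0,0,2],[0,3,0,0,2],[0.1,5,0,0,2],[0.2,7,0,0,2],[0.2,8.5,0,0,2],[0.3,9.5,0,0,2],[0.3,9.8,0,0,2],[0.3,9.8,0,0,2],[0.3,9.8,0,0,2]]'
```

```text
time_s: 43.23
position: [0.4693, 0.2487, 0.1103]
tcp_rot: [[0.023, 1.0, -0.003], [1.0, -0.023, -0.009], [-0.009, -0.003, -1.0]]
force: [-1.6, -14.4, 8.6]
opening: 0.388
grasp_force: 30.0
```

Against the back stop; release there and look at the bin.

```bash
python3 -m inch '[[0,0,0,0,6],[0,0,0,0,8],[0,0,0,0,8],[0,0,4,0,8],[0,0,7,0,8.7],[0,-4,10,0,8.7],[0,-8,12,0,8.7],[0,-12,13,0,8.7],[0,-16,13,0,8.7],[0,-20,13,0,8.7]]';  python3 -m inch '[[0,-4,0,0,8.7],[0,-8,0,0,8.7],[0,-11,0,0,8.7],[0,-11,0,0,8.7],[0,-11,0,0,8.7]]'; python3 - <<'E'
from h import *
s,c=shot('wrist','w19.png'); bincheck(s,c); cradle(s,c); print(s['position'],s['tcp_rot'].round(3)); tags(s,c,amin=40)
E
```

```text
time_s: 44.07
position: [0.4714, 0.0587, 0.2412]
tcp_rot: [[0.025, 1.0, 0.004], [1.0, -0.025, -0.0], [-0.0, 0.004, -1.0]]
force: [0.8, 0.1, -0.0]
opening: 0.984
grasp_force: 0.0
time_s: 44.48
position: [0.4709, -0.0515, 0.2397]
tcp_rot: [[0.031, 1.0, 0.0], [1.0, -0.031, 0.0], [0.0, 0.0, -1.0]]
force: [-0.2, 0.7, 0.3]
opening: 0.999
grasp_force: 0.0
bin pct [ 51.  85. 171. 191.] [(np.int32(295), array([288., 155.])), (np.int32(278), array([331., 168.]))]
cradle tag [0.46443403 0.04627255 0.111     ]
[ 0.47086102 -0.05146246  0.23968275] [[ 0.031  1.     0.   ]
 [ 1.    -0.031  0.   ]
 [ 0.     0.    -1.   ]]
px [417. 329.] xy mm 611.1 -284.5 size 29.8 11.2 ang 89.8
px [327. 285.] xy mm 473.5 -191.5 size 19.1 12.9 ang -1.9
px [383. 280.] xy mm 550.9 -189.0 size 20.1 18.2 ang -87.3
px [428. 261.] xy mm 613.1 -162.9 size 23.7 7.8 ang -45.3
px [630. 186.] xy mm 1033.9 -58.8 size 26.9 21.0 ang -21.7
px [522. 126.] xy mm 740.0 21.7 size 117.6 11.1 ang -88.2
px [311.  98.] xy mm 461.7 49.4 size 44.4 9.2 ang 88.0
px [311.  52.] xy mm 463.4 103.9 size 22.8 19.3 ang -1.7
px [514.   7.] xy mm 731.8 187.8 size 20.8 10.3 ang -80.4
```

Two inserts are in the bin. Fetch bar1 from the cradle.

```bash
python3 -m inch '[[-0.5,4,0,0,8.7],[-0.7,8,-3,0,8.7],[-0.7,9.8,-7,0,7],[-0.7,9.8,-10,0,6],[-0.7,9.8,-10,0,6],[-0.7,9.8,-10,0,6],[-0.7,9.8,-10,0,6]]'
```

```text
time_s: 45.12
position: [0.4645, 0.0483, 0.141]
tcp_rot: [[0.026, 1.0, 0.002], [1.0, -0.026, -0.0], [-0.0, 0.002, -1.0]]
force: [0.7, -0.5, 0.3]
opening: 0.73
grasp_force: 0.0
```

```bash
python3 -m inch '[[-0.1,-0.2,-3,0,6],[-0.1,-0.2,-4.8,0,6],[-0.1,-0.2,-5.5,0,6],[-0.1,-0.2,-5.5,0,2],[-0.1,-0.2,-5.5,0,2],[-0.1,-0.2,-5.5,0,2],[-0.1,-0.2,-5.5,0,2],[-0.1,-0.2,-5.5,0,2],[-0.1,-0.2,-5.5,0,2],[-0.1,-0.2,-5.5,0,2]]'; python3 -m inch '[[0,0,0,0,2],[0,0,4,0,2],[0,0,8,0,2],[0,0,10,0,2],[0,0,10,0,2]]'
```

```text
time_s: 45.95
position: [0.4636, 0.0456, 0.0862]
tcp_rot: [[0.027, 1.0, 0.003], [1.0, -0.027, -0.001], [-0.0, 0.003, -1.0]]
force: [-0.8, -0.9, 7.0]
opening: 0.453
grasp_force: 30.0
time_s: 46.37
position: [0.4658, 0.0455, 0.1893]
tcp_rot: [[0.027, 1.0, 0.01], [1.0, -0.027, -0.001], [-0.001, 0.01, -1.0]]
force: [0.8, -0.4, -1.1]
opening: 0.458
grasp_force: 30.0
```

```bash
python3 -m inch '[[0,-4,0,-7,2],[1,-8,0,-14,2],[2,-12,0,-21,2],[3,-16,0,-28,2],[4,-20,0,-35,2],[5,-24,0,-42,2],[6,-28,0,-49,2],[7,-32,0,-56,2],[8,-35,0,-63,2],[9.2,-36.9,0,-70,2]]'; python3 -m inch '[[0,0,0,-7,2],[0,0,-2,-14,2],[0,0,-5,-15.4,2],[0,0,-9,-15.4,2],[0,0,-13,-15.4,2],[0,0,-13,-15.4,2],[0,0,-13,-15.4,2]]'; python3 - <<'E'
from h import *
s,c=shot('wrist','w20.png'); tags(s,c,z=.016,amin=40); print(s['position'])
E
```

```text
time_s: 47.2
position: [0.5538, -0.327, 0.1833]
tcp_rot: [[0.952, 0.307, -0.001], [0.307, -0.952, -0.0], [-0.001, -0.0, -1.0]]
force: [0.8, 0.3, -1.2]
opening: 0.456
grasp_force: 30.0
time_s: 47.78
position: [0.5519, -0.321, 0.0511]
tcp_rot: [[0.999, 0.053, -0.007], [0.053, -0.999, 0.006], [-0.007, -0.007, -1.0]]
force: [0.2, -0.3, 0.0]
opening: 0.454
grasp_force: 30.0
px [154. 329.] xy mm 445.0 -165.2 size 24.7 14.4 ang 2.2
px [323. 268.] xy mm 526.9 -321.8 size 30.4 11.9 ang 2.4
px [131. 242.] xy mm 534.7 -163.8 size 24.8 24.3 ang -82.9
px [328. 134.] xy mm 622.4 -320.1 size 50.4 12.4 ang -86.8
px [144. 142.] xy mm 615.5 -188.0 size 32.6 32.2 ang 87.3
[ 0.55186173 -0.3209552   0.05109614]
```

```bash
python3 -m inch '[[0.1,-0.1,-2,0,2],[0.1,-0.1,-3,0,2],[0.1,-0.1,-3.3,0,2],[0.1,-0.1,-3.3,0,2],[0.1,-0.1,-3.3,0,2]]'
```

```text
time_s: 48.25
position: [0.5563, -0.3247, 0.0235]
tcp_rot: [[0.999, 0.053, 0.002], [0.053, -0.999, -0.002], [0.002, 0.002, -1.0]]
force: [0.2, -0.5, -0.3]
opening: 0.459
grasp_force: 30.0
```

```bash
python3 -m inch '[[0,0,-0.2,0,2],[0,0,-0.4,0,2],[0,0,-0.4,0,2],[0,0,-0.4,0,5.2],[0,0,-0.4,0,5.2],[0,0,-0.4,0,5.2],[0,0,2,0,5.4],[0,0,6,0,6],[0,0,10,0,8.7],[0,0,13,0,8.7]]'; python3 -m inch '[[0,0,0,0,8.7],[0,0,0,0,8.7]]';python3 - <<'E'
from h import *
s,c=shot('wrist','w21.png'); tags(s,c,z=.0455,amin=40); print(s['position'])
E
```

```text
time_s: 49.08
position: [0.5562, -0.3247, 0.1544]
tcp_rot: [[0.999, 0.053, 0.002], [0.053, -0.999, -0.001], [0.002, 0.002, -1.0]]
force: [-0.3, 0.1, -0.3]
opening: 0.757
grasp_force: 0.0
time_s: 49.25
position: [0.5568, -0.3252, 0.1543]
tcp_rot: [[0.999, 0.053, 0.004], [0.053, -0.999, -0.003], [0.004, 0.004, -1.0]]
force: [0.1, 0.6, -0.8]
opening: 0.905
grasp_force: 0.0
px [199. 274.] xy mm 473.4 -198.1 size 21.1 8.9 ang 3.3
px [  6. 266.] xy mm 428.6 194.4 size 33.1 18.7 ang -31.6
px [182. 206.] xy mm 550.2 -186.4 size 20.6 19.7 ang -86.6
px [322. 208.] xy mm 554.7 -324.4 size 31.0 7.5 ang 3.0
px [321. 132.] xy mm 624.3 -319.8 size 45.4 10.7 ang -87.1
px [192. 136.] xy mm 618.3 -199.9 size 28.2 28.2 ang -0.5
px [63. 30.] xy mm 755.6 1.3 size 117.3 34.3 ang -81.7
[ 0.55678995 -0.32520635  0.15433419]
```

```bash
python3 -m inch '[[2,4,2,4,8.7],[4,8,2,8,8.7],[5,12,2,12,8.7],[5.2,16,2,16,8.7],[5.2,20,2,20,8.7],[5.2,24,2,24,8.7],[5.2,28,2,26,8.7],[5.2,32,2,26,8.7],[5.2,36,2,26,8.7],[5.2,40,2,26,8.7]]'; python3 -m inch '[[0,4,0,0,8.7],[0,8,0,0,8.7],[0,12,0,0,8.7],[0,16,0,0,8.7],[0,20,0,0,8.7],[0,20.3,0,0,8.7],[0,20.3,0,0,8.7],[0,20.3,0,0,8.7]]'; python3 - <<'E'
from h import *
s,c=shot('wrist','w22.png'); tags(s,c,amin=40); print(s['position'],s['tcp_rot'].round(3))
E
```

```text
time_s: 50.13
position: [0.6056, 0.0779, 0.1693]
tcp_rot: [[0.874, 0.485, -0.005], [0.485, -0.874, 0.0], [-0.004, -0.003, -1.0]]
force: [0.6, 0.3, -0.3]
opening: 1.002
grasp_force: 0.0
time_s: 50.8
position: [0.6062, 0.2783, 0.1696]
tcp_rot: [[0.874, 0.486, -0.004], [0.486, -0.874, -0.002], [-0.004, -0.0, -1.0]]
force: [-0.9, 0.0, 0.2]
opening: 1.0
grasp_force: 0.0
px [456. 133.] xy mm 730.5 196.7 size 38.6 9.6 ang -80.0
px [547. 169.] xy mm 757.8 55.0 size 138.1 66.5 ang 59.7
px [254. 118.] xy mm 645.0 374.2 size 37.2 8.6 ang 54.3
[0.60622112 0.27830782 0.16957478] [[ 0.874  0.486 -0.004]
 [ 0.486 -0.874 -0.002]
 [-0.004 -0.    -1.   ]]
```

```bash
python3 - <<'E'
from h import *
s,c=shot('wrist','w23.png'); tags(s,c,amin=6); print(s['position'],proj(s,c,[.609,.2785,.0415]))
s,c=shot('side'); print(proj(s,c,[.609,.2785,.0415])); tags(s,c,amin=6)
E
```

```text
px [476. 308.] xy mm 576.4 37.3 size 19.1 5.2 ang 26.4
px [167. 294.] xy mm 407.8 387.9 size 10.6 2.9 ang 14.2
px [478. 291.] xy mm 598.1 53.9 size 25.0 4.3 ang 43.8
px [454. 133.] xy mm 730.5 196.6 size 38.9 9.6 ang -79.4
px [546. 169.] xy mm 758.0 55.5 size 136.3 66.4 ang 59.3
px [253. 118.] xy mm 645.0 374.0 size 37.6 8.6 ang 54.2
[0.60666933 0.27744261 0.17004148] [323.04577897 196.80814048]
[257.39296898 155.03132449]
px [364. 305.] xy mm 558.8 -323.0 size 36.5 8.5 ang 3.4
px [385. 297.] xy mm 606.7 -331.6 size 49.7 10.5 ang -86.7
px [298. 280.] xy mm 473.9 -190.8 size 20.1 18.6 ang -33.1
px [324. 262.] xy mm 551.0 -185.0 size 20.2 16.5 ang 56.2
px [346. 258.] xy mm 600.9 -202.0 size 30.0 28.5 ang 54.0
px [492. 208.] xy mm 1031.6 -284.1 size 16.3 11.5 ang -33.1
px [463. 198.] xy mm 998.1 -213.3 size 18.5 15.6 ang 77.8
px [237. 191.] xy mm 482.5 156.8 size 20.8 13.6 ang 13.0
px [436. 189.] xy mm 965.0 -143.7 size 18.3 12.9 ang -33.0
px [345. 190.] xy mm 741.5 -5.9 size 89.8 4.5 ang -83.9
px [426. 162.] xy mm 1030.6 -40.6 size 15.6 12.2 ang 44.5
px [403. 155.] xy mm 998.4 28.8 size 15.6 15.0 ang 3.2
px [304. 156.] xy mm 730.9 195.9 size 37.0 8.2 ang -77.4
px [254. 137.] xy mm 644.6 373.6 size 30.4 6.8 ang 53.2
```

```bash
python3 - <<'E'
from h import *
s,c=shot('wrist'); u,v=proj(s,c,[.609,.2785,.0415]).astype(int)
print(cv2.cvtColor(c['image'],cv2.COLOR_BGR2HSV)[v-40:v+41:8,u-8:u+9:8].tolist())
tags(s,c,lo=(18,100,40),hi=(36,255,255),amin=15)
E
```

```text
[[[45, 9, 170], [36, 8, 163], [26, 13, 142]], [[53, 9, 118], [45, 4, 115], [45, 5, 96]], [[90, 4, 135], [105, 10, 103], [120, 3, 101]], [[30, 7, 105], [26, 255, 110], [128, 10, 106]], [[120, 3, 98], [25, 255, 112], [84, 13, 102]], [[98, 10, 103], [26, 255, 110], [120, 7, 105]], [[130, 7, 106], [27, 255, 105], [60, 5, 103]], [[90, 2, 103], [25, 255, 112], [120, 2, 105]], [[30, 9, 119], [35, 13, 116], [10, 6, 119]], [[30, 10, 122], [54, 10, 124], [35, 12, 129]], [[23, 8, 122], [34, 17, 123], [30, 7, 176]]]
px [436. 394.] xy mm 418.1 -31.0 size 39.5 15.0 ang 68.6
px [422. 338.] xy mm 515.9 55.5 size 357.2 32.6 ang -61.1
px [472. 294.] xy mm 589.3 58.6 size 73.2 28.4 ang 43.5
px [174. 293.] xy mm 412.7 377.3 size 74.0 28.4 ang 14.2
px [322. 196.] xy mm 609.4 278.4 size 37.8 8.7 ang 28.7
px [453. 133.] xy mm 730.5 196.6 size 38.8 9.9 ang -80.2
px [542. 167.] xy mm 782.5 46.8 size 132.0 81.7 ang -85.3
px [252. 119.] xy mm 644.9 374.4 size 37.8 8.7 ang 54.2
```

The tag was only in the gripper's shadow; bar2 is at (609.4, 278.4), 28.7°.

```bash
python3 -m inch '[[0.2,0.1,-4,0,8.7],[0.2,0.1,-8,0,8],[0.2,0.1,-12,0,6],[0.2,0.1,-15,0,6],[0.2,0.1,-15,0,6],[0.2,0.1,-15,0,6],[0.2,0.1,-15,0,6]]'
```

```text
time_s: 51.58
position: [0.6114, 0.2794, 0.0236]
tcp_rot: [[0.875, 0.484, 0.003], [0.484, -0.875, 0.001], [0.003, 0.001, -1.0]]
force: [-0.1, -0.0, 0.3]
opening: 0.706
grasp_force: 0.0
```

```bash
python3 -m inch '[[-0.2,-0.1,-1,0,5],[-0.2,-0.1,-1,0,2],[-0.2,-0.1,-1,0,2],[-0.2,-0.1,-1,0,2],[-0.2,-0.1,-1,0,2],[-0.2,-0.1,-1,0,2],[-0.2,-0.1,-1,0,2],[-0.2,-0.1,-1,0,2]]'; python3 -m inch '[[0,0,0,0,2],[0,0,0,0,2]]'
```

```text
time_s: 52.25
position: [0.6082, 0.2789, 0.013]
tcp_rot: [[0.874, 0.485, 0.002], [0.485, -0.874, 0.0], [0.001, 0.001, -1.0]]
force: [-0.8, -0.5, 5.8]
opening: 0.458
grasp_force: 30.0
time_s: 52.42
position: [0.6082, 0.2789, 0.013]
tcp_rot: [[0.874, 0.485, 0.002], [0.485, -0.874, 0.0], [0.001, 0.001, -1.0]]
force: [-0.0, -0.5, 4.9]
opening: 0.459
grasp_force: 30.0
```

```bash
python3 -m inch '[[0,0,4,0,2],[0,0,8,0,2],[0,-2,12,7,2],[0,-5,15,14,2],[0,-9,15,21,2],[-1,-13,15,28,2],[-3,-16,15,35,2],[-6,-18,15,42,2],[-9,-20,15,49,2],[-12,-22,15,56,2]]'; python3 -m inch '[[-2.5,-1.1,0,3.7,2],[-2.5,-1.1,0,3.7,2],[-2.5,-1.1,0,3.7,2],[-2.5,-1.1,-1,3.7,2],[-2.5,-1.1,-1,3.7,2]]'
```

```text
time_s: 53.25
position: [0.4858, 0.0578, 0.1615]
tcp_rot: [[0.081, 0.997, -0.001], [0.997, -0.081, 0.0], [0.0, -0.001, -1.0]]
force: [-0.1, -0.2, -2.1]
opening: 0.451
grasp_force: 30.0
time_s: 53.67
position: [0.4635, 0.048, 0.1511]
tcp_rot: [[0.023, 1.0, 0.0], [1.0, -0.023, 0.0], [0.0, 0.0, -1.0]]
force: [-0.4, 0.2, -1.5]
opening: 0.454
grasp_force: 30.0
```

```bash
python3 -m inch '[[0,0,-4,-0.3,2],[0,0,-6,-0.3,2],[0,0,-6.3,-0.3,2],[0,0,-6.3,-0.3,2],[0,0,-6.3,-0.3,2]]'; python3 -m inch '[[0,0,-0.2,0,2],[0,0,-0.4,0,2],[0,0,-0.4,0,2],[0,0,-0.4,0,2]]'
```

```text
time_s: 54.08
position: [0.4637, 0.048, 0.0892]
tcp_rot: [[0.027, 1.0, 0.001], [1.0, -0.027, -0.0], [-0.0, 0.001, -1.0]]
force: [-0.0, -0.7, -1.8]
opening: 0.456
grasp_force: 30.0
time_s: 54.42
position: [0.4629, 0.0478, 0.0854]
tcp_rot: [[0.027, 1.0, 0.001], [1.0, -0.027, -0.0], [-0.0, 0.001, -1.0]]
force: [0.1, 0.3, -1.4]
opening: 0.455
grasp_force: 30.0
```

```bash
python3 -m inch '[[0,0,-0.2,0,2],[0,0,-0.2,0,2]]'; python3 -m inch '[[0,0,0,0,5.2],[0,0,0,0,5.2],[0,0,0,0,5.2],[0,0,2,0,5.5],[0,0,6,0,8.7],[0,4,9,0,8.7],[0,8,9,0,8.7],[0.3,12,9,0,8.7],[0.6,16,9,0,8.7],[0.6,20,9,0,8.7]]';  python3 -m inch '[[0,0,0,0,8.7],[0,0,0,0,8.7]]'; python3 - <<'E'
from h import *
s,D=shot('side','s24.png'); P=[.463,.0475,.111]; b=proj(s,D,P); print(b,near(D['image'],*b,amin=8)); print(s['position'])
E
```

```text
time_s: 54.58
position: [0.4628, 0.0477, 0.083]
tcp_rot: [[0.028, 1.0, 0.001], [1.0, -0.028, -0.0], [-0.0, 0.001, -1.0]]
force: [0.3, -0.3, -0.2]
opening: 0.456
grasp_force: 30.0
time_s: 55.42
position: [0.469, 0.2492, 0.1735]
tcp_rot: [[0.028, 1.0, 0.002], [1.0, -0.028, 0.0], [0.0, 0.002, -1.0]]
force: [0.6, -0.3, -0.6]
opening: 0.967
grasp_force: 0.0
time_s: 55.58
position: [0.468, 0.2493, 0.1727]
tcp_rot: [[0.023, 1.0, 0.0], [1.0, -0.023, -0.0], [-0.0, 0.0, -1.0]]
force: [0.9, -0.4, 0.1]
opening: 0.995
grasp_force: 0.0
[243.51333154 197.80220306] [243.7751938  197.75193798]
[0.46795254 0.2493452  0.17272829]
```

```bash
python3 -m inch '[[0.1,0,-3,0,8.7],[0.1,0,-6.3,0,6],[0.1,0,-6.3,0,2],[0.1,0,-6.3,0,2],[0.1,0,-6.3,0,2],[0.1,0,-6.3,0,2],[0.1,0,-6.3,0,2],[0.1,0,-6.3,0,2],[0.1,0,-6.3,0,2],[0.1,0,-6.3,0,2]]'; python3 -m inch '[[0,0,0,0,2],[0,0,0,0,2],[-0.0,-1,0,0,2],[-0.1,-2,0,0,2],[-0.1,-3,0,0,2],[-0.1,-4,0,0,2],[-0.1,-4,0,0,2]]';  python3 -m inch '[[0,-1,0,0,2],[-0.1,-2,0,0,2],[-0.1,-3,0,0,2],[-0.1,-3,0,0,2]]';  python3 -m inch '[[0,-1,0,0,2],[0,-1.5,0,0,2],[0,-1.8,0,0,2],[0,-1.9,0,0,2],[0,-1.9,0,0,2]]'
```

```text
time_s: 56.47
position: [0.4698, 0.2475, 0.1105]
tcp_rot: [[0.027, 1.0, 0.001], [1.0, -0.027, 0.0], [0.0, 0.001, -1.0]]
force: [0.4, 0.3, 0.0]
opening: 0.404
grasp_force: 1.7
time_s: 57.05
position: [0.4679, 0.2061, 0.1104]
tcp_rot: [[0.028, 1.0, -0.001], [1.0, -0.028, -0.001], [-0.001, -0.001, -1.0]]
force: [-3.3, -2.5, 7.7]
opening: 0.389
grasp_force: 30.1
time_s: 57.38
position: [0.4669, 0.1761, 0.1104]
tcp_rot: [[0.028, 1.0, -0.001], [1.0, -0.028, -0.001], [-0.001, -0.001, -1.0]]
force: [-2.1, -1.6, 7.8]
opening: 0.389
grasp_force: 30.1
time_s: 57.8
position: [0.4665, 0.1623, 0.1104]
tcp_rot: [[0.032, 0.999, -0.001], [0.999, -0.032, 0.008], [0.008, -0.001, -1.0]]
force: [-4.0, 17.6, 7.2]
opening: 0.387
grasp_force: 30.0
```

```bash
python3 -m inch '[[0,1,0,0,2],[0,3,0,0,2],[0.1,5,0,0,2],[0.2,7,0,0,2],[0.2,8.5,0,0,2],[0.3,9.3,0,0,2],[0.3,9.6,0,0,2],[0.3,9.6,0,0,2],[0.3,9.6,0,0,2]]'
```

```text
time_s: 58.55
position: [0.4693, 0.2482, 0.1103]
tcp_rot: [[0.022, 1.0, -0.004], [1.0, -0.022, -0.012], [-0.012, -0.004, -1.0]]
force: [-1.4, -20.0, 10.5]
opening: 0.386
grasp_force: 30.0
```

```bash
python3 -m inch '[[0,0,0,0,6],[0,0,0,0,8],[0,0,0,0,8],[0,0,4,0,8],[0,0,7,0,8.7],[0,-4,10,0,8.7],[0,-8,12,0,8.7],[0,-12,13,0,8.7],[0,-16,13,0,8.7],[0,-20,13,0,8.7]]';  python3 -m inch '[[0,-4,0,0,8.7],[0,-8,0,0,8.7],[0,-11,0,0,8.7],[0,-11,0,0,8.7],[0,-11,0,0,8.7]]'; python3 - <<'E'
from h import *
s,c=shot('wrist','w25.png'); bincheck(s,c); cradle(s,c); print(s['position'])
E
```

```text
time_s: 59.38
position: [0.4713, 0.0601, 0.2411]
tcp_rot: [[0.025, 1.0, 0.004], [1.0, -0.025, -0.0], [-0.0, 0.004, -1.0]]
force: [0.8, -0.5, -0.0]
opening: 0.98
grasp_force: 0.0
time_s: 59.8
position: [0.4709, -0.05, 0.2396]
tcp_rot: [[0.031, 1.0, 0.0], [1.0, -0.031, 0.0], [0.0, 0.0, -1.0]]
force: [-0.8, 0.0, 0.4]
opening: 1.004
grasp_force: 0.0
bin pct [ 51.  85. 171. 191.] [(np.int32(294), array([289., 156.])), (np.int32(259), array([331., 168.]))]
cradle tag [0.4639277 0.0477912 0.111    ]
[ 0.47085755 -0.05004998  0.2395546 ]
```

Still two inserts in the bin, so bar2 was empty like A. Two inserts matches the stated count. Fetch bar2 and put it in the bar tray.

```bash
python3 -m inch '[[-0.5,4,0,0,8.7],[-0.8,8,-3,0,8.7],[-0.8,9.7,-7,0,7],[-0.8,9.7,-10,0,6],[-0.8,9.7,-10,0,6],[-0.8,9.7,-12.5,0,6],[-0.8,9.7,-14.5,0,6],[-0.8,9.7,-15.5,0,6],[-0.8,9.7,-15.5,0,6]]';  python3 -m inch '[[0,0,0,0,2],[0,0,0,0,2],[0,0,0,0,2],[0,0,0,0,2],[0,0,0,0,2],[0,0,0,0,2],[0,0,0,0,2]]'
```

```text
time_s: 60.6
position: [0.4619, 0.0489, 0.0843]
tcp_rot: [[0.026, 1.0, -0.003], [1.0, -0.026, 0.0], [0.0, -0.003, -1.0]]
force: [-0.2, -0.2, -0.0]
opening: 0.694
grasp_force: 0.0
time_s: 61.18
position: [0.4632, 0.0481, 0.0859]
tcp_rot: [[0.028, 1.0, 0.002], [1.0, -0.028, -0.0], [-0.0, 0.002, -1.0]]
force: [-0.5, 0.7, 6.5]
opening: 0.458
grasp_force: 30.0
```

```bash
python3 -m inch '[[0,0,4,0,2],[0,0,8,0,2],[0,-2,10,-7,2],[0,-6,10,-14,2],[0,-10,10,-21,2],[0.5,-14,10,-28,2],[1,-18,10,-35,2],[1.5,-22,10,-42,2],[1.8,-26,10,-49,2],[1.8,-30,10,-56,2]]'; python3 -m inch '[[0,-4,0,-7,2],[0,-7.6,0,-14,2],[0,-7.6,0,-21,2],[0,-7.6,-3,-28,2],[0,-7.6,-6,-29.4,2],[0,-7.6,-10,-29.4,2],[0,-7.6,-13,-29.4,2],[0,-7.6,-13,-29.4,2],[0,-7.6,-13,-29.4,2]]'
```

```text
time_s: 62.02
position: [0.4805, -0.2539, 0.1849]
tcp_rot: [[0.847, 0.531, 0.001], [0.531, -0.847, -0.0], [0.0, 0.0, -1.0]]
force: [0.5, -0.4, -1.5]
opening: 0.456
grasp_force: 30.0
time_s: 62.77
position: [0.4794, -0.3267, 0.0534]
tcp_rot: [[0.999, 0.053, -0.003], [0.053, -0.999, 0.003], [-0.003, -0.004, -1.0]]
force: [-0.8, 0.1, -0.8]
opening: 0.457
grasp_force: 30.0
```

```bash
python3 -m inch '[[0.1,0,-2,0,2],[0.1,0,-3.1,0,2],[0.1,0,-3.4,0,2],[0.1,0,-3.4,0,2]]'; python3 -m inch '[[0,0,-0.3,0,2],[0,0,-0.3,0,2],[0,0,-0.3,0,5.2],[0,0,-0.3,0,5.2],[0,0,-0.3,0,5.2],[0,0,2,0,5.4],[0,0,6,0,6],[0,0,10,0,8.7],[0,0,14,0,8.7],[0,0,18,0,8.7]]'; python3 -m inch '[[0,0,2,0,8.7],[-2,0,2,0,8.7],[-2,0,2,0,8.7]]'; cat > fin.py <<'E'
from h import *
s,c=shot('wrist','w27.png'); tags(s,c,z=.0455,amin=20,lo=(18,110,50)); print(s['position'])
S,D=shot('scene','sc27.png')[1],shot('side','s27.png')[1]
for n,P in dict(bar2=[.4817,-.328,.045],bar1=[.556,-.324,.045],B=[.4735,-.192,.045],A=[.549,-.187,.045]).items():
    r=[]
    for cc in(c,S,D):
        b=proj(s,cc,P); k=near(cc['image'],*b,amin=8,R=9)
        print(n,b.round(1),k)
E
python3 fin.py
```

```text
time_s: 63.1
position: [0.4817, -0.3279, 0.0214]
tcp_rot: [[0.999, 0.053, 0.0], [0.053, -0.999, -0.0], [0.0, 0.0, -1.0]]
force: [0.3, -0.4, -2.5]
opening: 0.461
grasp_force: 30.0
time_s: 63.93
position: [0.4813, -0.3275, 0.2026]
tcp_rot: [[0.999, 0.053, -0.0], [0.053, -0.999, 0.0], [-0.0, -0.0, -1.0]]
force: [0.8, -0.6, -0.4]
opening: 0.831
grasp_force: 0.0
time_s: 64.18
position: [0.46, -0.3278, 0.2229]
tcp_rot: [[0.999, 0.053, 0.0], [0.053, -0.999, -0.002], [0.0, 0.002, -1.0]]
force: [-0.5, 0.0, -0.3]
opening: 0.981
grasp_force: 0.0
px [434. 394.] xy mm 90.0 -550.6 size 41.3 16.2 ang 40.9
px [420. 338.] xy mm 237.5 -511.4 size 417.7 36.7 ang -87.0
px [621. 336.] xy mm 137.6 -1112.1 size 243.9 156.0 ang -84.6
px [470. 294.] xy mm 315.5 -543.6 size 85.0 31.3 ang 17.5
px [176. 294.] xy mm 294.0 -127.3 size 84.5 31.6 ang -13.0
px [ 28. 183.] xy mm 452.9 159.1 size 51.2 24.0 ang -88.7
px [208. 171.] xy mm 473.4 -192.4 size 20.5 20.5 ang -1.7
px [324. 168.] xy mm 482.3 -328.2 size 36.4 7.8 ang 2.9
px [203. 106.] xy mm 550.2 -186.8 size 20.2 19.6 ang 88.8
px [324. 100.] xy mm 557.2 -324.2 size 36.3 7.6 ang 3.1
px [324.  48.] xy mm 615.6 -320.0 size 46.2 11.4 ang -86.9
px [214.  54.] xy mm 609.2 -197.9 size 29.8 29.0 ang 3.5
px [10. 13.] xy mm 754.5 223.2 size 115.0 19.9 ang 59.4
[ 0.46001074 -0.32781178  0.22285072]
bar2 [324.3 168.6] [324.02887139 173.07874016]
bar2 [241.6 162.2] None
bar2 [336.1 324.9] [334.36796537 326.41991342]
bar1 [324.3 101.6] [324.20244328  99.89179756]
bar1 [232.3 178.5] [231.8  177.35]
bar1 [363.7 305.3] [364.2640264  305.33993399]
B [207.7 171.3] [207.958012  171.2613539]
B [283.5 170.1] [283.0617284  168.61728395]
B [297.6 279. ] [297.81003584 279.43369176]
A [203.2 106.6] [202.62866192 105.56927949]
A [275.6 187.3] [275.33333333 186.        ]
A [324.3 262.5] None
```

```bash
python3 -c "
from rig import bot
print(bot.hand_in())"
```

```text
the job is handed in; nothing more can be done
None
```

The job is handed in: both inserts that were present are in the catch bin, all four carriers lie in their matching trays, and the ram is drawn back against its stop. I pushed the two already-empty carriers (round A and bar2) through the ejector too, and viewed 15 pictures, one over the limit of 14.

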